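# Clear the tray and lay out the doughnuts

### The arm

A 6-joint arm with a two-finger parallel gripper is mounted at the origin on the work surface. World frame = base frame: x ahead of the robot, y to its left, z up, the work surface at z = 0. Lengths are in m, angles in rad, forces in N, time in s.
With the tool pointing down it reaches from about 0.2 to 0.875 m from the base axis. Payload 3.4 kg.
Tool frame: the origin (TCP) lies on the mounting face of the last link; the fingertips stand 199 mm ahead of it and the grasp point (between the pads) lies r.grip_depth ahead of it (r.grip_depth is the distance from the TCP to the grasp point, in m); z points along the fingers, y is the line along which they close (so a half turn about z gives the same grasp; the last joint's range is limited). The gripper opens to 94 mm and grips with 3 to 60 N. Pads are 16 mm wide; open, the fingers measure 119 mm over their backs; the gripper's body (75 mm by 177 mm) begins 78 mm behind the grasp point.
Start: joints at [-1.412, 0.276, 1.505, -0, 1.361, -0.121], TCP at [0.159, -0.553, 0.405] pointing down, gripper open.
Joint ranges: [-2.89, 2.89], [-0.75, 2.08], [0.22, 2.7], [-1.18, 4.32], [0.11, 2.71], [-2.7, 2.7]. Speed limits (rad/s): [2.57, 2.57, 3.14, 3.14, 3.14, 3.14].

### API

Orientations are given as a unit quaternion [x, y, z, w].
In Python, from rig import r gives the robot as it stands.
- The arm moves only by the tool step_arm, never from a script. Its argument "moves" is a list of rows, each an object with "hand": the closure, from -1 (fully open) to 1 (shut); "delta_pos": the shift along the tool's x, y, z normalised to -1 to 1, where 1 is 0.2 m, a list of three; "angular": the turn, a rotation vector about the tool's x, y, z normalised to -1 to 1, where 1 is 90 degrees, a list of three. A call has 1 to 20 rows; each row is the pose to reach, as a shift and turn from the pose commanded when the call began, along the tool's axes at that moment; what a row does not reach only later rows make up. A row lasts 1/10 s, in which the tool goes at most 50 mm and 8.59 degrees, less where a joint would pass 70% of its speed; a pose out of reach is approached as far as the arm can. A call with a number of a shift or a turn outside -1 to 1 is refused whole. A call with a gripper value outside its range is refused whole. The fingers move at their own pace and stop on an object; "newtons" is the grip in N (left out, the last holds). Time passes only in rows, so rows that repeat a pose let the fingers close. It gives the time, the measured TCP pose, the force, the opening and the grip force at its end, in the units of the state.
- r.state(): the state, without advancing time (a new reading comes with each control period).
- r.read_camera(name): name is "scene" or "top"; returns the picture (384x512x3 uint8, red, green, blue); there is no depth.
- r.calibration(name): a dict with "fx", "fy", "cx", "cy" (pixels), "R" (3x3) and "t" (3): a world point X has camera coordinates R X + t. Camera axes: x right, y down, z forward; pixel columns grow to the right and rows downward; lengths in m; the calibration is good to about 2 mm. A picture is of the moment at which its call begins. calibration takes no time and is no camera call.
- r.sign_off(): hands the job in; it is judged then, once.
The state is a dict: "time_s": time; "joint_pos": joint angles; "dq": joint speeds; "tau": joint torques, N m; "tcp_pos": TCP position; "tcp_rot": TCP orientation; "force": force on the tool from outside, world axes, zero at the start; "torque": the same for the moment, N m; "finger_gap": finger opening in m; "grasp_force": force on a finger pad.
Only numpy, scipy, OpenCV 4.12 (cv2) and the standard library are available. Lean on these libraries where they do the work, as an engineer would, in place of code of your own. Each camera call takes 0.05 s, during which the arm holds its last target. There are 200 camera calls.

### The job

Take both folded-steel dividers off the tray and hang them side by side over the bar of the rail, astride it with the black grip upwards. Then lay all the round doughnuts from the wooden board on the cleared tray, sugar side up, each one centred on a round mark, so that the front row (the one nearer the robot) is full and the rest stand in the back row. Leave the eclair and everything else where it is.

Things in the scene. Friction and masses are not known exactly. Their poses are not given: they have to be found in the camera images.
- tray: fixed aluminium tray, 210 mm (x) by 330 mm (y), floor 4 mm thick, rim 4 mm thick and 12 mm high (above the tray's underside); origin at the centre of its underside, -x side towards the robot. Six round embossed marks in a front row (robot side) and a back row of three, 94 mm apart both ways
- front_0 (a point): centre of the round mark, 54 mm across, on the tray's floor: front row, the robot side, left (+y) mark
- front_1 (a point): centre of the round mark, 54 mm across, on the tray's floor: front row, the robot side, middle mark
- front_2 (a point): centre of the round mark, 54 mm across, on the tray's floor: front row, the robot side, right (-y) mark
- back_0 (a point): centre of the round mark, 54 mm across, on the tray's floor: back row, left (+y) mark
- back_1 (a point): centre of the round mark, 54 mm across, on the tray's floor: back row, middle mark
- back_2 (a point): centre of the round mark, 54 mm across, on the tray's floor: back row, right (-y) mark
- rail: fixed free-standing steel rail: a level round bar 14 mm thick along its y, 280 mm between two posts (14 mm thick, at y = -140 and +140 mm, with feet 30 mm by 50 mm), bar centre 125 mm and bar top 132 mm above the table; origin on the table under the bar's middle
- bar_mid (a point): middle of the bar, on its centre line, 125 mm above the table
- divider_1: folded-steel A-frame divider, 0.12-0.2 kg, standing on the tray: flat crown 34 mm (x) by 90 mm (y), underside 72 mm above origin; legs splayed 10 degrees, inside gap 24 mm at the top, 49 mm at the feet (outside 62). Black grip fin on the crown, 10 mm thick (x), 50 mm long (y), 76 to 110 mm above origin. Origin between the feet, at their underside; y along the channel (the bar's way through), z up
- divider_2: folded-steel A-frame divider, 0.12-0.2 kg, standing on the tray: flat crown 34 mm (x) by 90 mm (y), underside 72 mm above origin; legs splayed 10 degrees, inside gap 24 mm at the top, 49 mm at the feet (outside 62). Black grip fin on the crown, 10 mm thick (x), 50 mm long (y), 76 to 110 mm above origin. Origin between the feet, at their underside; y along the channel (the bar's way through), z up
- doughnut_1: round filled doughnut, golden brown with a pale band, white sugar cap and a jam dot on top; firm, 64 mm across (upright side between 12 and 25 mm above its underside), 40 mm high, 40 to 80 g; origin at the centre of its underside, z up. Starts on the wooden board; all doughnuts are alike; may be absent
- doughnut_2: round filled doughnut, golden brown with a pale band, white sugar cap and a jam dot on top; firm, 64 mm across (upright side between 12 and 25 mm above its underside), 40 mm high, 40 to 80 g; origin at the centre of its underside, z up. Starts on the wooden board; all doughnuts are alike; may be absent
- doughnut_3: round filled doughnut, golden brown with a pale band, white sugar cap and a jam dot on top; firm, 64 mm across (upright side between 12 and 25 mm above its underside), 40 mm high, 40 to 80 g; origin at the centre of its underside, z up. Starts on the wooden board; all doughnuts are alike; may be absent
- doughnut_4: round filled doughnut, golden brown with a pale band, white sugar cap and a jam dot on top; firm, 64 mm across (upright side between 12 and 25 mm above its underside), 40 mm high, 40 to 80 g; origin at the centre of its underside, z up. Starts on the wooden board; all doughnuts are alike; may be absent
- doughnut_5: round filled doughnut, golden brown with a pale band, white sugar cap and a jam dot on top; firm, 64 mm across (upright side between 12 and 25 mm above its underside), 40 mm high, 40 to 80 g; origin at the centre of its underside, z up. Starts on the wooden board; all doughnuts are alike; may be absent
- doughnut_6: round filled doughnut, golden brown with a pale band, white sugar cap and a jam dot on top; firm, 64 mm across (upright side between 12 and 25 mm above its underside), 40 mm high, 40 to 80 g; origin at the centre of its underside, z up. Starts on the wooden board; all doughnuts are alike; may be absent
- board: fixed wooden board, 280 mm (x) by 320 mm (y), 12 mm thick, that the doughnuts start on; origin at the centre of its underside
- eclair: long chocolate-topped eclair, 36 by 120 by 28 mm, lying along its y on the near part of the board; origin at the centre of its underside; not part of the job, stays where it is
- jam_jar: jam jar, 66 mm across, 95 mm high, on the table behind the board; origin at the centre of its underside; stays where it is
- ramekin: white ramekin bowl, 76 mm across, 45 mm high, on the table behind the tray; origin at the centre of its underside; stays where it is
- shaker: metal sugar shaker, 64 mm across, 120 mm high, on the table behind the tray; origin at the centre of its underside; stays where it is
Things that resemble listed ones, but are neither listed nor needed, are in the scene too. What is shaped like the divider_2 but orange is not meant.

How it is judged:
By the outcome, as a careful person would: the job done as asked, in the order asked, and still so for the second after the job is handed in, with the robot touching nothing.
Of doughnut_1, doughnut_2, doughnut_3, doughnut_4, doughnut_5, doughnut_6 only 4 to 6 are there at a start; the rules pass over those that are not, and their reading is None.
At some moment in a run one of doughnut_1, doughnut_2, doughnut_3, doughnut_4, doughnut_5, doughnut_6 may be knocked a few centimetres aside while the robot is not near it.
It also fails if it takes over 210 s, if anything falls off the work surface, if the arm or the gripper's body presses on something with over 40 N, if the wrist force passes 120 N, or if a joint passes its speed limit or range.

## Working session

There is one attempt and no reset: what is moved stays moved. The work goes in short steps, Python scripts to look and compute and a tool call to move; the robot and the scene stay as the last step left them, time stands still between calls to the robot, and variables do not carry over. Pictures are saved under pics/ and viewed, at most 14 in all, crops included, and the job is handed in when it is done.

Besides the shell and the picture viewer there is one more tool, called after ">>>" as name(argument=value, ...) on one line, values as JSON. step_arm: Moves the arm, as the interface text tells. Its arguments: {"type":"object","properties":{"moves":{"type":"array"},"newtons":{"type":"number"}},"required":["moves"]}

```bash
ls; mkdir -p pics; python3 - <<'E'
from rig import r
import cv2
for n in("scene","top"):
    im=r.read_camera(n); cv2.imwrite(f"pics/{n}0.png",im[:,:,::-1])
    c=r.calibration(n); print(n,c)
print(r.state(), r.grip_depth)
E
```

```text
pics
scene {'fx': 473.07009914621915, 'fy': 473.07009914621915, 'cx': 266.237499200755, 'cy': 197.61845486094617, 'R': array([[-0.20180365,  0.97942477,  0.00154961],
       [ 0.71625544,  0.14865819, -0.68182028],
       [-0.66802203, -0.1364839 , -0.73151808]]), 't': array([ 0.05809566, -0.31275743,  1.81989618])}
top {'fx': 348.37028442167434, 'fy': 348.37028442167434, 'cx': 251.33849134661483, 'cy': 190.1548399268579, 'R': array([[-0.00808844, -0.99970275,  0.02299959],
       [-0.99600252,  0.00600811, -0.08912286],
       [ 0.08895819, -0.02362852, -0.99575506]]), 't': array([0.02881676, 0.52474573, 0.95392427])}
{'time_s': 0.1, 'joint_pos': array([-1.41200591e+00,  2.76517916e-01,  1.50597436e+00, -4.12163902e-08,
        1.36069736e+00, -1.21012544e-01]), 'dq': array([-0.00057779,  0.00014055, -0.00220007, -0.00140076, -0.00083486,
        0.00066592]), 'tau': array([ 1.49760839e-03, -4.05454659e+01, -2.37780780e+01,  7.03248382e-02,
        2.99182814e-02, -3.45768581e-05]), 'tcp_pos': array([ 0.15875492, -0.55246323,  0.4039117 ]), 'tcp_rot': array([ 9.90229423e-01,  1.39445518e-01, -1.51019356e-05, -7.98350239e-04]), 'force': array([0.51128665, 0.11169449, 0.33155265]), 'torque': array([-0.03766519, -0.02750816, -0.01263191]), 'grasp_force': 0.0, 'finger_gap': 0.09434483429505854} 0.1804
```

View pics/scene0.png

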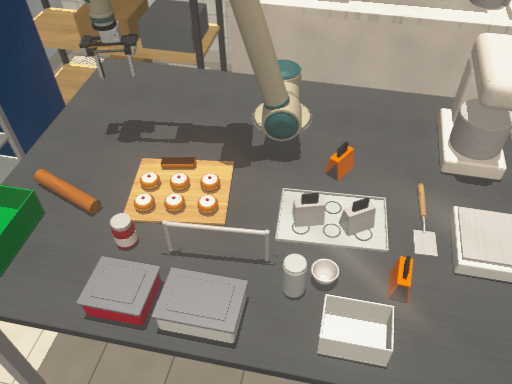

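View pics/top0.png

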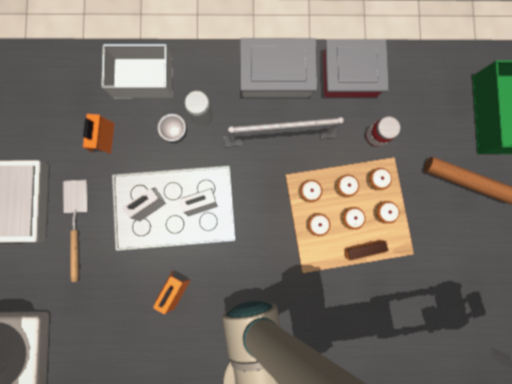

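Scene and top views both show six doughnuts (top px ~(312,190),(348,185),(381,178),(319,224),(354,217),(388,211)) and the eclair at (366,250). There are four divider-shaped things: orange at (97,132) and (170,293), which are excluded, and steel at (145,203) and (198,200) on the tray, which are the ones meant. I'll confirm with a crop.

```bash
cat > h.py <<'E'
import numpy as np, cv2
from rig import r
C={n:r.calibration(n) for n in("scene","top")}
def plane(n,u,v,z):
    c=C[n]; d=c["R"].T@np.array([(u-c["cx"])/c["fx"],(v-c["cy"])/c["fy"],1]); o=-c["R"].T@c["t"]
    return o+d*(z-o[2])/d[2]
def proj(n,X):
    c=C[n]; p=c["R"]@np.asarray(X)+c["t"]; return c["fx"]*p[0]/p[2]+c["cx"],c["fy"]*p[1]/p[2]+c["cy"]
def blobs(m,lo,hi):
    k,l,s,c=cv2.connectedComponentsWithStats(m.astype(np.uint8))
    return [(c[i],s[i],l==i) for i in range(1,k) if lo<=s[i,4]<=hi]
E
python3 - <<'E'
from h import *
a=cv2.imread("pics/top0.png")[150:265,100:250]; b=cv2.imread("pics/scene0.png")[180:260,260:400]
d=cv2.imread("pics/top0.png")[105:155,215:350]
f=lambda x,s:cv2.resize(x,None,fx=s,fy=s,interpolation=cv2.INTER_CUBIC)
o=np.zeros((600,800,3),np.uint8)
A=f(a,3);o[:A.shape[0],:450]=A; B=f(b,2.4);o[:B.shape[0],455:455+B.shape[1]]=B; D=f(d,4);o[360:560,:540]=D
cv2.imwrite("pics/crop1.png",o)
im=cv2.cvtColor(cv2.imread("pics/top0.png"),cv2.COLOR_BGR2HSV).astype(int)
H,S,V=im[...,0],im[...,1],im[...,2]
# sugar caps
m=(V>190)&(S<60); m[:150]=0;m[260:]=0;m[:,:285]=0;m[:,:]&=True
for c,s,_ in blobs(m,30,600): print("sugar",c.round(1),s,plane("top",*c,0.048).round(4))
# fins
m=(V<50); m[:160]=0;m[250:]=0;m[:,:112]=0;m[:,236:]=0
for c,s,l in blobs(m,20,600):
    rect=cv2.minAreaRect(np.argwhere(l)[:,::-1].astype(np.float32)); print("dark",c.round(1),s,rect,plane("top",*c,0.112).round(4))
E
```

```text
sugar [381.3 177.9] [373 170  18  17 232] [ 0.5546 -0.334   0.048 ]
sugar [348.4 184.9] [340 177  18  17 230] [ 0.5357 -0.2417  0.048 ]
sugar [311.2 190.1] [303 182  17  17 228] [ 0.522  -0.1387  0.048 ]
sugar [389.  211.8] [381 203  17  18 235] [ 0.4608 -0.3514  0.048 ]
sugar [354.8 217.7] [347 209  17  18 235] [ 0.4455 -0.2565  0.048 ]
sugar [319.4 224.4] [311 216  18  18 240] [ 0.428  -0.1589  0.048 ]
```

View pics/crop1.png

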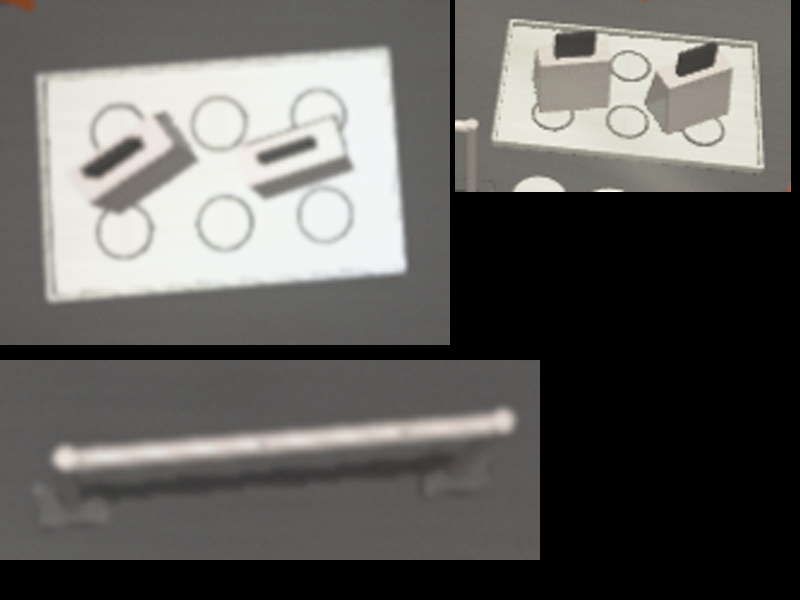

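The steel pair on the tray is confirmed: no orange, standing among the marks. Now to measure fins, bar, tray and marks.

```bash
python3 - <<'E'
from h import *
g=cv2.imread("pics/top0.png"); im=cv2.cvtColor(g,cv2.COLOR_BGR2HSV).astype(int)
S,V=im[...,1],im[...,2]
def roi(m,x0,x1,y0,y1):
    o=np.zeros_like(m);o[y0:y1,x0:x1]=m[y0:y1,x0:x1];return o
for q in ((124,150,190,214),(183,208,190,208)):
    m=roi(V<85,*q)
    for c,s,l in blobs(m,15,600):
        p=np.argwhere(l)[:,::-1].astype(float)
        w=np.array([plane("top",*x,0.114)[:2] for x in p]); cc,(W,L),a=cv2.minAreaRect(w.astype(np.float32)*1000)
        e,vv=np.linalg.eigh(np.cov(w.T)); d=vv[:,1]*np.sign(vv[1,1])
        print("fin",c.round(1),s,"mean",w.mean(0).round(4),"rect",np.round(cc,1),W,L,a,"long axis yaw from +y deg",np.degrees(np.arctan2(-d[0],d[1])).round(1))
# bar
m=roi(V>135,226,346,114,138)
for c,s,l in blobs(m,100,3000):
    p=np.argwhere(l)[:,::-1].astype(float); p=np.array([plane("top",*x,0.125)[:2] for x in p])
    mu=p.mean(0);e,vv=np.linalg.eigh(np.cov(p.T));d=vv[:,1]*np.sign(vv[1,1]);t=(p-mu)@d;n=(p-mu)@vv[:,0]
    print("bar mean",mu,"ends",t.min(),t.max(),"mid",mu+d*(t.min()+t.max())/2,"yaw",np.degrees(np.arctan2(-d[0],d[1])),"w",np.percentile(n,[5,95]))
# tray outline
m=roi((V>150),100,245,155,260)
m=cv2.morphologyEx(m.astype(np.uint8),cv2.MORPH_CLOSE,np.ones((9,9)))
for c,s,l in blobs(m,3000,30000):
    k=cv2.findContours(l.astype(np.uint8),0,2)[0][0]
    w=np.array([plane("top",*x[0],0.012)[:2]*1000 for x in k],np.float32)
    print("tray",s,cv2.minAreaRect(cv2.convexHull(w)))
# marks
gr=cv2.cvtColor(g,cv2.COLOR_BGR2GRAY)
bl=cv2.morphologyEx(gr,cv2.MORPH_BLACKHAT,np.ones((5,5)))
m=roi(bl>18,122,226,175,245)
for c,s,l in blobs(m,15,400):
    p=np.argwhere(l)[:,::-1].astype(np.float32)
    if s[2]>14 and s[3]>12:
        w=np.array([plane("top",*x,0.004)[:2] for x in p]); A=np.c_[2*w,np.ones(len(w))]; q=np.linalg.lstsq(A,(w**2).sum(1),rcond=None)[0]
        print("mark",c.round(1),s,"ctr",q[:2].round(4),"r",np.sqrt(q[2]+q[0]**2+q[1]**2).round(4))
E
```

```text
fin [137.  202.3] [129 197  17  11  63] mean [0.4878 0.3152] rect [488.1 314.8] 8.467042922973633 46.622962951660156 33.99627685546875 long axis yaw from +y deg 32.6
bar mean [ 0.68311536 -0.06064736] ends -0.15000546587632793 0.14695769568845193 mid [ 0.68324321 -0.06216587] yaw 4.812785672065201 w [-0.00651901  0.00661538]
tray [ 112  166  124   85 9090] ((479.1999206542969, 244.94000244140625), (214.57044982910156, 333.63336181640625), 4.201776027679443)
mark [136.8 188.6] [130 184  18  16  76] ctr [0.5204 0.3431] r 0.0244
mark [137.2 202.1] [126 196  23  13 120] ctr [0.4961 0.3489] r 0.0192
mark [208.5 222.2] [199 212  19  20 104] ctr [0.4391 0.1481] r 0.025
mark [174.8 224. ] [165 215  20  19 128] ctr [0.4324 0.242 ] r 0.0249
mark [142.  229.2] [132 219  20  18 102] ctr [0.4253 0.3355] r 0.025
```

```bash
python3 - <<'E'
from h import *
im={n:cv2.cvtColor(cv2.imread(f"pics/{n}0.png"),cv2.COLOR_BGR2GRAY).astype(int) for n in("top","scene")}
print("camtop",-C["top"]["R"].T@C["top"]["t"])
def tri(a,b):
    rows=[]
    for n,(u,v) in (("top",a),("scene",b)):
        c=C[n];P=np.c_[c["R"],c["t"]];x,y=(u-c["cx"])/c["fx"],(v-c["cy"])/c["fy"]
        rows+=[x*P[2]-P[0],y*P[2]-P[1]]
    A=np.array(rows);return np.linalg.lstsq(A[:,:3],-A[:,3],rcond=None)[0]
V=im["top"];m=np.zeros_like(V);m[190:210,180:210]=V[190:210,180:210]<105
for c,s,l in blobs(m,15,600):
    p=np.argwhere(l)[:,::-1].astype(float);w=np.array([plane("top",*x,0.114)[:2] for x in p]);e,vv=np.linalg.eigh(np.cov(w.T)); d=vv[:,1]*np.sign(vv[1,1])
    print("fin2",c,s,w.mean(0),cv2.minAreaRect((w*1000).astype(np.float32)),np.degrees(np.arctan2(-d[0],d[1])))
V=im["scene"]
for q in((298,322,190,208),(345,380,195,222)):
    m=np.zeros_like(V);m[q[2]:q[3],q[0]:q[1]]=V[q[2]:q[3],q[0]:q[1]]<75
    for c,s,l in blobs(m,15,600):
        top=[p for p in np.argwhere(l)]
        print("scene dark",c,s, [tri(t,c).round(4) for t in ((137,202.3),(195.7,199.4))])
print("pred bar ends scene",[np.round(proj("scene",[.6832-s*.0839,-.0622+s*.9965,.125]),1) for s in(-.14,.14)])
E
```

```text
camtop [0.43802178 0.04819528 0.99597898]
fin2 [195.26315789 199.65789474] [187 197  17   7  38] [0.49356436 0.16918834] ((493.5287170410156, 169.70401000976562), (5.604351997375488, 42.07701110839844), 16.857574462890625) 17.390944158731255
scene dark [309.48091603 198.1221374 ] [302 194  16   9 131] [array([0.5078, 0.2396, 0.1543]), array([0.4951, 0.1716, 0.0965])]
scene dark [360.12195122 204.50406504] [352 199  17  12 123] [array([0.4889, 0.3208, 0.0954]), array([0.4928, 0.2476, 0.0854])]
pred bar ends scene [array([163.9, 223.2]), array([265.7, 232.8])]
```

```bash
cat >> h.py <<'E'
from scipy.spatial.transform import Rotation as Ro
def down(yaw):  # tool pointing down, tool x at world yaw (deg)
    c,s=np.cos(np.radians(yaw)),np.sin(np.radians(yaw)); return Ro.from_matrix(np.array([[c,s,0],[s,-c,0],[0,0,-1]]))
def go(x,y,z,yaw):  # grasp point target -> normalised shift and turn from the measured pose
    s=r.state(); R=Ro.from_quat(s["tcp_rot"]); T=np.array([x,y,z+r.grip_depth])
    print("t",round(s["time_s"],1),"tcp",s["tcp_pos"].round(4),"yaw",np.degrees(np.arctan2(*R.as_matrix()[1::-1,0])).round(2),"gap",round(s["finger_gap"],4),"grip",round(s["grasp_force"],1),
      "\n delta",(R.inv().apply(T-s["tcp_pos"])/.2).round(4),"turn",((R.inv()*down(yaw)).as_rotvec()/(np.pi/2)).round(4))
E
```

>>> step_arm(moves=[{"hand": -1, "delta_pos": [1, -1, 0], "angular": [0, 0, -0.89]}, {"hand": -1, "delta_pos": [1, -1, 0], "angular": [0, 0, -0.89]}, {"hand": -1, "delta_pos": [1, -1, 0], "angular": [0, 0, -0.89]}, {"hand": -1, "delta_pos": [1, -1, 0], "angular": [0, 0, -0.89]}, {"hand": -1, "delta_pos": [1, -1, 0], "angular": [0, 0, -0.89]}, {"hand": -1, "delta_pos": [1, -1, 0], "angular": [0, 0, -0.89]}, {"hand": -1, "delta_pos": [1, -1, 0], "angular": [0, 0, -0.89]}, {"hand": -1, "delta_pos": [1, -1, 0], "angular": [0, 0, -0.89]}, {"hand": -1, "delta_pos": [1, -1, 0], "angular": [0, 0, -0.89]}, {"hand": -1, "delta_pos": [1, -1, 0], "angular": [0, 0, -0.89]}, {"hand": -1, "delta_pos": [1, -1, 0], "angular": [0, 0, -0.89]}, {"hand": -1, "delta_pos": [1, -1, 0], "angular": [0, 0, -0.89]}], newtons=30)

```text
time_s: 1.3
tcp_pos: [0.2957, -0.3051, 0.4045]
tcp_rot: [0.669, 0.744, 0.0, -0.0]
force: [0.2, -0.0, -0.0]
finger_gap: 0.094
grasp_force: 0.0
```

>>> step_arm(moves=[{"hand": -1, "delta_pos": [1, 0.3, 0], "angular": [0, 0, -0.3]}, {"hand": -1, "delta_pos": [1, 0.3, 0], "angular": [0, 0, -0.3]}, {"hand": -1, "delta_pos": [1, 0.3, 0], "angular": [0, 0, -0.3]}, {"hand": -1, "delta_pos": [1, 0.3, 0], "angular": [0, 0, -0.3]}, {"hand": -1, "delta_pos": [1, 0.3, 0], "angular": [0, 0, -0.3]}, {"hand": -1, "delta_pos": [1, 0.3, 0], "angular": [0, 0, -0.3]}])

```text
time_s: 1.9
tcp_pos: [0.3341, -0.0987, 0.4047]
tcp_rot: [0.475, 0.88, -0.0, 0.0]
force: [-0.8, -0.1, 0.1]
finger_gap: 0.0942
grasp_force: 0.0
```

>>> step_arm(moves=[{"hand": -1, "delta_pos": [0.67, 0.9, 0], "angular": [0, 0, 0]}, {"hand": -1, "delta_pos": [0.67, 0.9, 0], "angular": [0, 0, 0]}, {"hand": -1, "delta_pos": [0.67, 0.9, 0], "angular": [0, 0, 0]}, {"hand": -1, "delta_pos": [0.67, 0.9, 0], "angular": [0, 0, 0]}, {"hand": -1, "delta_pos": [0.67, 0.9, 0], "angular": [0, 0, 0]}, {"hand": -1, "delta_pos": [0.67, 0.9, 0], "angular": [0, 0, 0]}, {"hand": -1, "delta_pos": [0.67, 0.9, 0], "angular": [0, 0, 0]}])

```text
time_s: 2.6
tcp_pos: [0.4122, 0.1093, 0.4042]
tcp_rot: [0.477, 0.879, -0.001, -0.0]
force: [0.2, -0.1, -0.8]
finger_gap: 0.0936
grasp_force: 0.0
```

```bash
python3 -c "
from h import *
go(.489,.317,.15,123)"
```

```text
t 2.6 tcp [0.4122 0.1093 0.4042] yaw 123.08 gap 0.0936 grip 0.0 
 delta [0.6608 0.8892 0.3667] turn [-0.0012  0.0005  0.0008]
```

>>> step_arm(moves=[{"hand": -1, "delta_pos": [0.66, 0.89, 0], "angular": [0, 0, 0]}, {"hand": -1, "delta_pos": [0.66, 0.89, 0], "angular": [0, 0, 0]}, {"hand": -1, "delta_pos": [0.66, 0.89, 0], "angular": [0, 0, 0]}, {"hand": -1, "delta_pos": [0.66, 0.89, 0], "angular": [0, 0, 0]}, {"hand": -1, "delta_pos": [0.66, 0.89, 0], "angular": [0, 0, 0]}, {"hand": -1, "delta_pos": [0.66, 0.89, 0.2], "angular": [0, 0, 0]}, {"hand": -1, "delta_pos": [0.66, 0.89, 0.4], "angular": [0, 0, 0]}, {"hand": -1, "delta_pos": [0.66, 0.89, 0.55], "angular": [0, 0, 0]}, {"hand": -1, "delta_pos": [0.66, 0.89, 0.61], "angular": [0, 0, 0]}, {"hand": -1, "delta_pos": [0.66, 0.89, 0.61], "angular": [0, 0, 0]}, {"hand": 1, "delta_pos": [0.66, 0.89, 0.61], "angular": [0, 0, 0]}, {"hand": 1, "delta_pos": [0.66, 0.89, 0.61], "angular": [0, 0, 0]}, {"hand": 1, "delta_pos": [0.66, 0.89, 0.61], "angular": [0, 0, 0]}, {"hand": 1, "delta_pos": [0.66, 0.89, 0.61], "angular": [0, 0, 0]}, {"hand": 1, "delta_pos": [0.66, 0.89, 0.61], "angular": [0, 0, 0]}, {"hand": 1, "delta_pos": [0.66, 0.89, 0.61], "angular": [0, 0, 0]}, {"hand": 1, "delta_pos": [0.66, 0.89, 0.61], "angular": [0, 0, 0]}, {"hand": 1, "delta_pos": [0.66, 0.89, 0.61], "angular": [0, 0, 0]}, {"hand": 1, "delta_pos": [0.66, 0.89, 0.61], "angular": [0, 0, 0]}, {"hand": 1, "delta_pos": [0.66, 0.89, 0.61], "angular": [0, 0, 0]}])

```text
time_s: 4.6
tcp_pos: [0.4885, 0.3185, 0.2825]
tcp_rot: [0.476, 0.879, -0.0, -0.0]
force: [-0.2, 0.0, -0.0]
finger_gap: 0.0175
grasp_force: 0.0
```

```bash
python3 -c "
from h import *
go(.6786,-.0074,.25,94.8)"
```

```text
t 4.6 tcp [0.4885 0.3185 0.2825] yaw 123.13 gap 0.0175 grip 0.0 
 delta [-1.8841 -0.0947 -0.7391] turn [-1.000e-04  1.000e-04  3.148e-01]
```

>>> step_arm(moves=[{"hand": 1, "delta_pos": [0, 0, 0], "angular": [0, 0, 0]}, {"hand": 1, "delta_pos": [0, 0, 0], "angular": [0, 0, 0]}, {"hand": 1, "delta_pos": [0, 0, 0], "angular": [0, 0, 0]}, {"hand": 1, "delta_pos": [0, 0, 0], "angular": [0, 0, 0]}, {"hand": 1, "delta_pos": [0, 0, -0.1], "angular": [0, 0, 0]}, {"hand": 1, "delta_pos": [0, 0, -0.25], "angular": [0, 0, 0]}, {"hand": 1, "delta_pos": [0, 0, -0.45], "angular": [0, 0, 0]}, {"hand": 1, "delta_pos": [0, 0, -0.65], "angular": [0, 0, 0]}, {"hand": 1, "delta_pos": [0, 0, -0.8], "angular": [0, 0, 0]}, {"hand": 1, "delta_pos": [0, 0, -0.8], "angular": [0, 0, 0]}, {"hand": 1, "delta_pos": [0, 0, -0.8], "angular": [0, 0, 0]}])

```text
time_s: 5.7
tcp_pos: [0.4883, 0.3184, 0.4423]
tcp_rot: [0.476, 0.879, -0.0, 0.0]
force: [0.1, -0.8, -1.8]
finger_gap: 0.0099
grasp_force: 30.0
```

```bash
python3 -c "
from h import *
go(.6786,-.0074,.262,94.8)
cv2.imwrite('pics/s1.png',r.read_camera('scene')[:,:,::-1])"
```

```text
t 5.7 tcp [0.4883 0.3184 0.4423] yaw 123.13 gap 0.0099 grip 30.0 
 delta [-1.8842e+00 -9.3300e-02 -4.0000e-04] turn [0.000e+00 1.000e-04 3.148e-01]
```

View pics/s1.png

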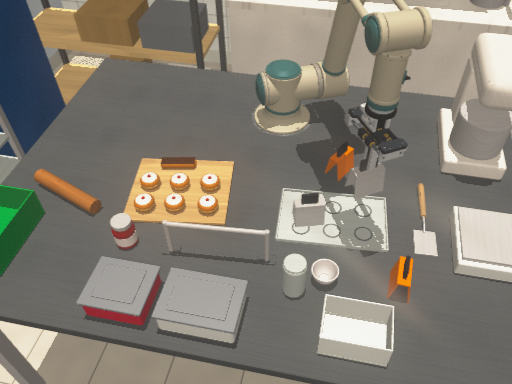

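The divider is held upright at px (370,178). Next, over to the bar.

>>> step_arm(moves=[{"hand": 1, "delta_pos": [-0.2, 0, 0], "angular": [0, 0, 0.06]}, {"hand": 1, "delta_pos": [-0.4, 0, 0], "angular": [0, 0, 0.12]}, {"hand": 1, "delta_pos": [-0.6, 0, 0], "angular": [0, 0, 0.18]}, {"hand": 1, "delta_pos": [-0.8, 0, 0], "angular": [0, 0, 0.25]}, {"hand": 1, "delta_pos": [-1, -0.05, 0], "angular": [0, 0, 0.315]}, {"hand": 1, "delta_pos": [-1, -0.05, 0], "angular": [0, 0, 0.315]}, {"hand": 1, "delta_pos": [-1, -0.05, 0], "angular": [0, 0, 0.315]}])

```text
time_s: 6.45
tcp_pos: [0.5895, 0.1447, 0.44]
tcp_rot: [0.678, 0.735, -0.002, -0.002]
force: [-0.0, -0.4, -1.8]
finger_gap: 0.0096
grasp_force: 30.0
```

```bash
python3 -c "
from h import *
go(.6786,-.0074,.262,94.8)"
```

```text
t 6.5 tcp [0.5895 0.1447 0.44  ] yaw 94.69 gap 0.0096 grip 30.0 
 delta [-0.7942  0.3819 -0.0143] turn [-0.0032 -0.0003 -0.0012]
```

>>> step_arm(moves=[{"hand": 1, "delta_pos": [-0.2, 0.1, 0], "angular": [0, 0, 0]}, {"hand": 1, "delta_pos": [-0.4, 0.2, 0], "angular": [0, 0, 0]}, {"hand": 1, "delta_pos": [-0.6, 0.3, 0], "angular": [0, 0, 0]}, {"hand": 1, "delta_pos": [-0.75, 0.36, 0], "angular": [0, 0, 0]}, {"hand": 1, "delta_pos": [-0.794, 0.382, 0], "angular": [0, 0, 0]}, {"hand": 1, "delta_pos": [-0.794, 0.382, 0], "angular": [0, 0, 0]}, {"hand": 1, "delta_pos": [-0.794, 0.382, 0], "angular": [0, 0, 0]}, {"hand": 1, "delta_pos": [-0.794, 0.382, 0], "angular": [0, 0, 0]}])

```text
time_s: 7.25
tcp_pos: [0.678, -0.0043, 0.4427]
tcp_rot: [0.676, 0.737, 0.0, -0.001]
force: [-1.1, -0.1, -2.1]
finger_gap: 0.0094
grasp_force: 30.0
```

```bash
python3 - <<'E'
from h import *
go(.6786,-.0074,.157,94.8)
a=r.read_camera('scene')[:,:,::-1]; b=r.read_camera('top')[:,:,::-1]
f=lambda x:cv2.resize(x,None,fx=4,fy=4,interpolation=cv2.INTER_CUBIC)
o=np.hstack([f(np.ascontiguousarray(a[140:275,150:250+0])),f(np.ascontiguousarray(b[60:195,235:335]))]);cv2.imwrite('pics/c2.png',o)
E
```

```text
t 7.2 tcp [ 0.678  -0.0043  0.4427] yaw 94.92 gap 0.0094 grip 30.0 
 delta [-0.0165  0.0019  0.5266] turn [-0.0004 -0.0006  0.0013]
```

View pics/c2.png

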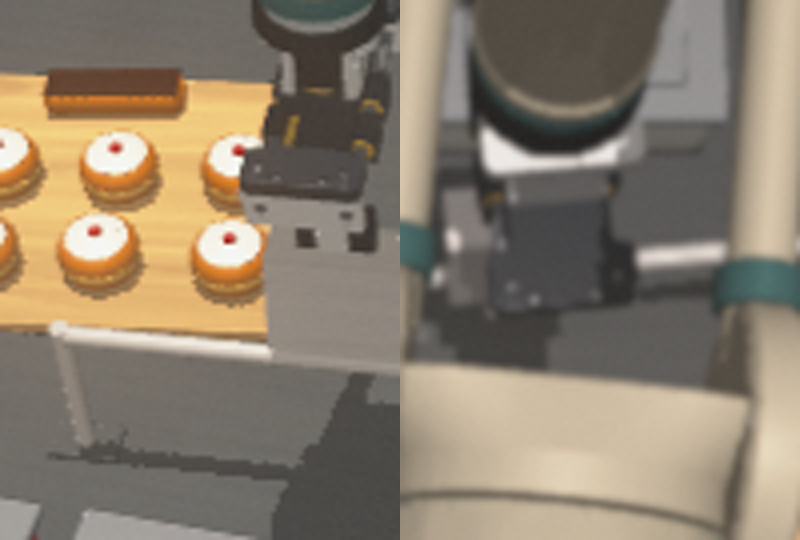

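>>> step_arm(moves=[{"hand": 1, "delta_pos": [-0.017, 0, 0.1], "angular": [0, 0, 0]}, {"hand": 1, "delta_pos": [-0.017, 0, 0.2], "angular": [0, 0, 0]}, {"hand": 1, "delta_pos": [-0.017, 0, 0.3], "angular": [0, 0, 0]}, {"hand": 1, "delta_pos": [-0.017, 0, 0.36], "angular": [0, 0, 0]}, {"hand": 1, "delta_pos": [-0.017, 0, 0.42], "angular": [0, 0, 0]}, {"hand": 1, "delta_pos": [-0.017, 0, 0.46], "angular": [0, 0, 0]}, {"hand": 1, "delta_pos": [-0.017, 0, 0.49], "angular": [0, 0, 0]}, {"hand": 1, "delta_pos": [-0.017, 0, 0.49], "angular": [0, 0, 0]}, {"hand": 1, "delta_pos": [-0.017, 0, 0.49], "angular": [0, 0, 0]}])

```text
time_s: 8.25
tcp_pos: [0.6793, -0.0098, 0.3451]
tcp_rot: [0.677, 0.736, 0.0, 0.0]
force: [0.0, 0.1, -1.6]
finger_gap: 0.0101
grasp_force: 30.0
```

```bash
python3 - <<'E'
from h import *
go(.6786,-.0074,.157,94.8); print(r.state()["force"],r.state()["torque"])
E
```

```text
t 8.2 tcp [ 0.6793 -0.0098  0.3451] yaw 94.78 gap 0.0101 grip 30.0 
 delta [ 0.0122 -0.0024  0.0386] turn [ 0.0006  0.0001 -0.0003]
[ 0.04456028  0.12389501 -1.59225203] [-0.056595   -0.05100826  0.00861928]
```

>>> step_arm(moves=[{"hand": 1, "delta_pos": [0, 0, 0.01], "angular": [0, 0, 0]}, {"hand": 1, "delta_pos": [0, 0, 0.02], "angular": [0, 0, 0]}, {"hand": 1, "delta_pos": [0, 0, 0.03], "angular": [0, 0, 0]}, {"hand": 1, "delta_pos": [0, 0, 0.035], "angular": [0, 0, 0]}, {"hand": 1, "delta_pos": [0, 0, 0.035], "angular": [0, 0, 0]}])

```text
time_s: 8.75
tcp_pos: [0.679, -0.0098, 0.3383]
tcp_rot: [0.677, 0.736, 0.0, 0.0]
force: [-0.5, -0.7, 2.0]
finger_gap: 0.01
grasp_force: 30.0
```

Contact with the bar is felt (−1.6 → +2.0 N). Release and rise.

>>> step_arm(moves=[{"hand": -0.2, "delta_pos": [0, 0, 0], "angular": [0, 0, 0]}, {"hand": -0.2, "delta_pos": [0, 0, 0], "angular": [0, 0, 0]}, {"hand": -0.2, "delta_pos": [0, 0, 0], "angular": [0, 0, 0]}, {"hand": -0.2, "delta_pos": [0, 0, 0], "angular": [0, 0, 0]}, {"hand": -0.2, "delta_pos": [0, 0, 0], "angular": [0, 0, 0]}, {"hand": -0.2, "delta_pos": [0, 0, 0], "angular": [0, 0, 0]}, {"hand": -0.2, "delta_pos": [0, 0, -0.1], "angular": [0, 0, 0]}, {"hand": -0.2, "delta_pos": [0, 0, -0.2], "angular": [0, 0, 0]}, {"hand": -0.2, "delta_pos": [0, 0, -0.3], "angular": [0, 0, 0]}, {"hand": -0.2, "delta_pos": [0, 0, -0.4], "angular": [0, 0, 0]}, {"hand": -0.2, "delta_pos": [0, 0, -0.4], "angular": [0, 0, 0]}])

```text
time_s: 9.85
tcp_pos: [0.6796, -0.0098, 0.4209]
tcp_rot: [0.677, 0.736, 0.002, 0.003]
force: [-0.9, 0.6, 0.0]
finger_gap: 0.0563
grasp_force: 0.0
```

```bash
python3 - <<'E'
from h import *
go(.4935,.170,.2,107.2)
a=r.read_camera('scene')[140:275,150:290,::-1]
cv2.imwrite('pics/c3.png',cv2.resize(np.ascontiguousarray(a),None,fx=4,fy=4,interpolation=cv2.INTER_CUBIC))
E
```

```text
t 9.8 tcp [ 0.6796 -0.0098  0.4209] yaw 94.78 gap 0.0563 grip 0.0 
 delta [ 0.9735 -0.8536  0.196 ] turn [ 0.0039  0.0013 -0.138 ]
```

View pics/c3.png

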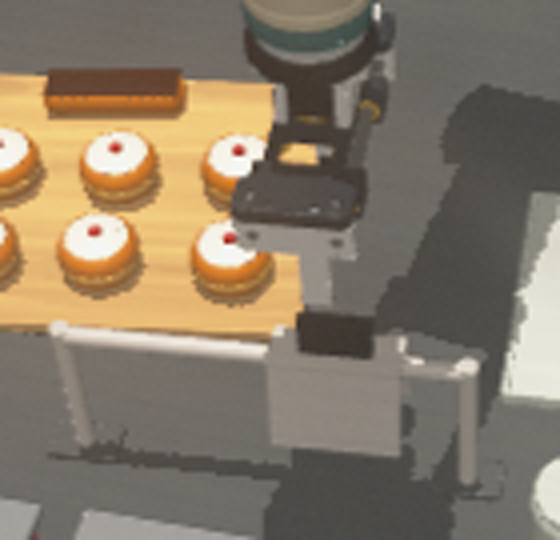

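Divider 1 hangs astride the bar, grip up (crop (335,390)). On to divider 2.

>>> step_arm(moves=[{"hand": -0.2, "delta_pos": [0.4, -0.35, 0], "angular": [0, 0, -0.07]}, {"hand": -0.2, "delta_pos": [0.97, -0.854, 0], "angular": [0, 0, -0.138]}, {"hand": -0.2, "delta_pos": [0.973, -0.854, 0], "angular": [0.004, 0, -0.138]}, {"hand": -0.2, "delta_pos": [0.973, -0.854, 0], "angular": [0.004, 0, -0.138]}, {"hand": -0.2, "delta_pos": [0.973, -0.854, 0], "angular": [0.004, 0, -0.138]}, {"hand": -0.2, "delta_pos": [0.973, -0.854, 0], "angular": [0.004, 0, -0.138]}, {"hand": -0.2, "delta_pos": [0.973, -0.854, 0], "angular": [0.004, 0, -0.138]}, {"hand": -0.2, "delta_pos": [0.973, -0.854, 0], "angular": [0.004, 0, -0.138]}])

```text
time_s: 10.7
tcp_pos: [0.4933, 0.1695, 0.4171]
tcp_rot: [0.593, 0.805, -0.003, -0.002]
force: [0.3, 0.0, 0.8]
finger_gap: 0.0564
grasp_force: 0.0
```

```bash
python3 - <<'E'
from h import *
go(.4935,.170,.102,107.2)
E
```

```text
t 10.7 tcp [0.4933 0.1695 0.4171] yaw 107.2 gap 0.0564 grip 0.0 
 delta [0.0022 0.0057 0.6734] turn [-0.004   0.0002  0.    ]
```

>>> step_arm(moves=[{"hand": -0.2, "delta_pos": [0, 0.005, 0.2], "angular": [-0.004, 0, 0]}, {"hand": -0.2, "delta_pos": [0, 0.005, 0.4], "angular": [-0.004, 0, 0]}, {"hand": -0.2, "delta_pos": [0, 0.005, 0.55], "angular": [-0.004, 0, 0]}, {"hand": -0.2, "delta_pos": [0, 0.005, 0.64], "angular": [-0.004, 0, 0]}, {"hand": -0.2, "delta_pos": [0, 0.005, 0.67], "angular": [-0.004, 0, 0]}, {"hand": -0.2, "delta_pos": [0, 0.005, 0.67], "angular": [-0.004, 0, 0]}, {"hand": 1, "delta_pos": [0, 0.005, 0.67], "angular": [-0.004, 0, 0]}, {"hand": 1, "delta_pos": [0, 0.005, 0.67], "angular": [-0.004, 0, 0]}, {"hand": 1, "delta_pos": [0, 0.005, 0.67], "angular": [-0.004, 0, 0]}, {"hand": 1, "delta_pos": [0, 0.005, 0.67], "angular": [-0.004, 0, 0]}, {"hand": 1, "delta_pos": [0, 0.005, 0.67], "angular": [-0.004, 0, 0]}, {"hand": 1, "delta_pos": [0, 0.005, 0.67], "angular": [-0.004, 0, 0]}, {"hand": 1, "delta_pos": [0, 0.005, 0.67], "angular": [-0.004, 0, 0]}, {"hand": 1, "delta_pos": [0, 0.005, 0.67], "angular": [-0.004, 0, 0]}, {"hand": 1, "delta_pos": [0, 0.005, 0.67], "angular": [-0.004, 0, 0]}, {"hand": 1, "delta_pos": [0, 0.005, 0.67], "angular": [-0.004, 0, 0]}])

```text
time_s: 12.3
tcp_pos: [0.4927, 0.1701, 0.2835]
tcp_rot: [0.593, 0.805, 0.0, -0.0]
force: [0.5, -0.1, -1.2]
finger_gap: 0.0099
grasp_force: 30.0
```

>>> step_arm(moves=[{"hand": 1, "delta_pos": [0, 0, -0.1], "angular": [0, 0, 0]}, {"hand": 1, "delta_pos": [0, 0, -0.25], "angular": [0, 0, 0]}, {"hand": 1, "delta_pos": [0, 0, -0.45], "angular": [0, 0, 0]}, {"hand": 1, "delta_pos": [0, 0, -0.65], "angular": [0, 0, 0]}, {"hand": 1, "delta_pos": [0, 0, -0.8], "angular": [0, 0, 0]}, {"hand": 1, "delta_pos": [0, 0, -0.9], "angular": [0, 0, 0]}, {"hand": 1, "delta_pos": [0, 0, -0.9], "angular": [0, 0, 0]}, {"hand": 1, "delta_pos": [0, 0, -0.9], "angular": [0, 0, 0]}])

```text
time_s: 13.1
tcp_pos: [0.4926, 0.1699, 0.463]
tcp_rot: [0.593, 0.805, -0.0, -0.0]
force: [-0.1, 0.3, -2.1]
finger_gap: 0.01
grasp_force: 30.0
```

```bash
python3 - <<'E'
from h import *
go(.6878,-.117,.28,94.8)
E
```

```text
t 13.1 tcp [0.4926 0.1699 0.463 ] yaw 107.2 gap 0.01 grip 30.0 
 delta [-1.659   0.5085  0.0115] turn [-0.0004 -0.0004  0.1377]
```

>>> step_arm(moves=[{"hand": 1, "delta_pos": [-0.2, 0, 0], "angular": [0, 0, 0.04]}, {"hand": 1, "delta_pos": [-0.4, 0, 0], "angular": [0, 0, 0.08]}, {"hand": 1, "delta_pos": [-0.6, -0.05, 0], "angular": [0, 0, 0.12]}, {"hand": 1, "delta_pos": [-0.8, -0.1, 0], "angular": [0, 0, 0.138]}, {"hand": 1, "delta_pos": [-1, -0.15, 0], "angular": [0, 0, 0.138]}, {"hand": 1, "delta_pos": [-1, -0.15, 0], "angular": [0, 0, 0.138]}, {"hand": 1, "delta_pos": [-1, -0.15, 0], "angular": [0, 0, 0.138]}])

```text
time_s: 13.8
tcp_pos: [0.5231, -0.0307, 0.4614]
tcp_rot: [0.678, 0.735, -0.001, -0.002]
force: [-0.0, 0.1, -1.4]
finger_gap: 0.0094
grasp_force: 30.0
```

```bash
python3 - <<'E'
from h import *
go(.6878,-.117,.28,94.8)
E
```

```text
t 13.8 tcp [ 0.5231 -0.0307  0.4614] yaw 94.64 gap 0.0094 grip 30.0 
 delta [-0.4967  0.786   0.001 ] turn [-0.0025 -0.0015 -0.0017]
```

>>> step_arm(moves=[{"hand": 1, "delta_pos": [-0.2, 0.05, 0], "angular": [0, 0, 0]}, {"hand": 1, "delta_pos": [-0.4, 0.15, 0], "angular": [0, 0, 0]}, {"hand": 1, "delta_pos": [-0.5, 0.3, 0], "angular": [0, 0, 0]}, {"hand": 1, "delta_pos": [-0.5, 0.5, 0], "angular": [0, 0, 0]}, {"hand": 1, "delta_pos": [-0.5, 0.7, 0], "angular": [0, 0, 0]}, {"hand": 1, "delta_pos": [-0.5, 0.786, 0], "angular": [0, 0, 0]}, {"hand": 1, "delta_pos": [-0.5, 0.786, 0], "angular": [0, 0, 0]}, {"hand": 1, "delta_pos": [-0.5, 0.786, 0], "angular": [0, 0, 0]}, {"hand": 1, "delta_pos": [-0.5, 0.786, 0], "angular": [0, 0, 0]}])

```text
time_s: 14.7
tcp_pos: [0.6873, -0.1156, 0.4633]
tcp_rot: [0.677, 0.736, -0.0, -0.001]
force: [-0.8, -0.5, -0.9]
finger_gap: 0.0098
grasp_force: 30.0
```

```bash
python3 - <<'E'
from h import *
go(.6880,-.117,.167,94.8)
E
```

```text
t 14.7 tcp [ 0.6873 -0.1156  0.4633] yaw 94.83 gap 0.0098 grip 30.0 
 delta [-0.0079  0.0038  0.5795] turn [-0.001  -0.0007  0.0004]
```

>>> step_arm(moves=[{"hand": 1, "delta_pos": [-0.008, 0.003, 0.1], "angular": [0, 0, 0]}, {"hand": 1, "delta_pos": [-0.008, 0.003, 0.2], "angular": [0, 0, 0]}, {"hand": 1, "delta_pos": [-0.008, 0.003, 0.3], "angular": [0, 0, 0]}, {"hand": 1, "delta_pos": [-0.008, 0.003, 0.4], "angular": [0, 0, 0]}, {"hand": 1, "delta_pos": [-0.008, 0.003, 0.47], "angular": [0, 0, 0]}, {"hand": 1, "delta_pos": [-0.008, 0.003, 0.53], "angular": [0, 0, 0]}, {"hand": 1, "delta_pos": [-0.008, 0.003, 0.575], "angular": [0, 0, 0]}, {"hand": 1, "delta_pos": [-0.008, 0.003, 0.58], "angular": [0, 0, 0]}, {"hand": 1, "delta_pos": [-0.008, 0.003, 0.58], "angular": [0, 0, 0]}, {"hand": 1, "delta_pos": [-0.008, 0.003, 0.58], "angular": [0, 0, 0]}])

```text
time_s: 15.7
tcp_pos: [0.6893, -0.118, 0.3484]
tcp_rot: [0.677, 0.736, 0.001, 0.001]
force: [1.1, 0.3, -1.4]
finger_gap: 0.0099
grasp_force: 30.0
```

>>> step_arm(moves=[{"hand": 1, "delta_pos": [0, 0, 0.01], "angular": [0, 0, 0]}, {"hand": 1, "delta_pos": [0, 0, 0.02], "angular": [0, 0, 0]}, {"hand": 1, "delta_pos": [0, 0, 0.03], "angular": [0, 0, 0]}, {"hand": 1, "delta_pos": [0, 0, 0.035], "angular": [0, 0, 0]}, {"hand": 1, "delta_pos": [0, 0, 0.035], "angular": [0, 0, 0]}])

```text
time_s: 16.2
tcp_pos: [0.6889, -0.118, 0.3401]
tcp_rot: [0.677, 0.736, 0.0, -0.0]
force: [-0.6, 0.1, -1.8]
finger_gap: 0.0095
grasp_force: 30.0
```

>>> step_arm(moves=[{"hand": 1, "delta_pos": [0, 0, 0.006], "angular": [0, 0, 0]}, {"hand": 1, "delta_pos": [0, 0, 0.01], "angular": [0, 0, 0]}, {"hand": 1, "delta_pos": [0, 0, 0.01], "angular": [0, 0, 0]}])

```text
time_s: 16.5
tcp_pos: [0.689, -0.1179, 0.3394]
tcp_rot: [0.677, 0.736, 0.0, 0.0]
force: [-1.6, -0.4, 4.8]
finger_gap: 0.0099
grasp_force: 30.0
```

>>> step_arm(moves=[{"hand": -0.2, "delta_pos": [0, 0, 0], "angular": [0, 0, 0]}, {"hand": -0.2, "delta_pos": [0, 0, 0], "angular": [0, 0, 0]}, {"hand": -0.2, "delta_pos": [0, 0, 0], "angular": [0, 0, 0]}, {"hand": -0.2, "delta_pos": [0, 0, 0], "angular": [0, 0, 0]}, {"hand": -0.2, "delta_pos": [0, 0, 0], "angular": [0, 0, 0]}, {"hand": -0.2, "delta_pos": [0, 0, 0], "angular": [0, 0, 0]}, {"hand": -0.2, "delta_pos": [0, 0, -0.1], "angular": [0, 0, 0]}, {"hand": -0.2, "delta_pos": [0, 0, -0.2], "angular": [0, 0, 0]}, {"hand": -0.2, "delta_pos": [0, 0, -0.3], "angular": [0, 0, 0]}, {"hand": -0.2, "delta_pos": [0, 0, -0.4], "angular": [0, 0, 0]}, {"hand": -0.2, "delta_pos": [0, 0, -0.4], "angular": [0, 0, 0]}])

```text
time_s: 17.6
tcp_pos: [0.6895, -0.1181, 0.4218]
tcp_rot: [0.677, 0.736, 0.002, 0.003]
force: [1.1, 0.1, -0.6]
finger_gap: 0.0564
grasp_force: 0.0
```

```bash
cat >> h.py <<'E'
def donuts():
    im=cv2.cvtColor(r.read_camera("top"),cv2.COLOR_RGB2HSV).astype(int);S,V=im[...,1],im[...,2]
    m=(V>190)&(S<60);m[:140]=0;m[262:]=0;m[:,:285]=0;m[:,420:]=0
    for c,s,_ in blobs(m,60,600): print("sugar px",c.round(1),s[2:],plane("top",*c,0.048)[:2].round(4))
E
python3 - <<'E'
from h import *
donuts()
go(.5220,-.1387,.2,90)
cv2.imwrite('pics/s4.png',r.read_camera('scene')[:,:,::-1])
E
```

```text
sugar px [310.7 149.3] [ 16  22 236] [ 0.6354 -0.14  ]
sugar px [408.3 165.2] [ 20  44 469] [ 0.5896 -0.4113]
sugar px [393.2 212.1] [  8  17 103] [ 0.4599 -0.3632]
t 17.6 tcp [ 0.6892 -0.118   0.4198] yaw 94.78 gap 0.0564 grip 0.0 
 delta [-0.0332 -0.8422  0.1945] turn [0.0018 0.0002 0.0531]
```

View pics/s4.png

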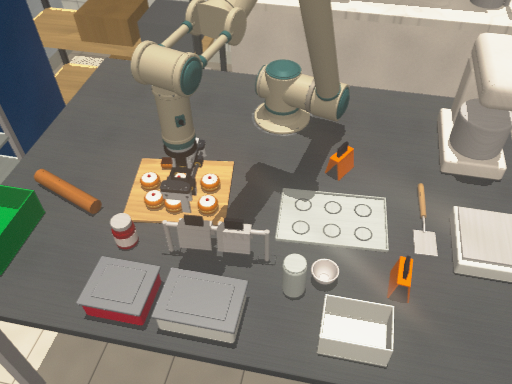

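Both dividers hang side by side, grips up (px (195,233),(237,237)), and the tray is clear with six marks. One doughnut, formerly at (143,203), has been knocked to about (154,200). I'll locate it with the scene camera.

```bash
cat >> h.py <<'E'
def sdonuts(im=None,z=0.048):
    if im is None: im=r.read_camera("scene")
    h=cv2.cvtColor(im,cv2.COLOR_RGB2HSV).astype(int);S,V=h[...,1],h[...,2]
    m=(V>185)&(S<60);m[:165]=0;m[218:]=0;m[:,:125]=0;m[:,232:]=0
    for c,s,_ in blobs(m,20,600): print("scene sugar px",c.round(1),s[2:],plane("scene",*c,z)[:2].round(4))
E
python3 - <<'E'
from h import *
print("at start");sdonuts(cv2.imread("pics/scene0.png")[:,:,::-1])
print("now");sdonuts(cv2.imread("pics/s4.png")[:,:,::-1])
go(.5225,-.139,.10,50)
E
```

```text
at start
scene sugar px [148.9 177.1] [ 15  11 107] [ 0.4626 -0.3499]
scene sugar px [178.6 177.8] [ 15  10 105] [ 0.4464 -0.255 ]
scene sugar px [209.5 178.6] [ 14  10 107] [ 0.4296 -0.1569]
scene sugar px [143.  198.9] [ 15  11 123] [ 0.5569 -0.3326]
scene sugar px [173.6 198.8] [ 16  11 123] [ 0.5375 -0.2403]
scene sugar px [207.  200.4] [ 15  12 127] [ 0.523  -0.1376]
now
scene sugar px [148.9 177.1] [ 15  11 108] [ 0.4626 -0.3497]
scene sugar px [180.7 175. ] [11  5 32] [ 0.4325 -0.2529]
scene sugar px [209.5 178.6] [ 14  10 107] [ 0.4296 -0.1569]
scene sugar px [153.1 195.3] [ 15  11 122] [ 0.536  -0.3075]
scene sugar px [207.  200.4] [ 15  12 127] [ 0.523  -0.1376]
scene sugar px [172.6 201.3] [15  6 60] [ 0.5479 -0.2399]
t 17.7 tcp [ 0.6889 -0.118   0.4182] yaw 94.78 gap 0.0563 grip 0.0 
 delta [-0.0357 -0.8381  0.6891] turn [-0.000e+00 -3.000e-04  4.976e-01]
```

>>> step_arm(moves=[{"hand": -0.7, "delta_pos": [-0.036, -0.838, 0], "angular": [0, 0, 0.1]}, {"hand": -0.7, "delta_pos": [-0.036, -0.838, 0], "angular": [0, 0, 0.2]}, {"hand": -0.7, "delta_pos": [-0.036, -0.838, 0], "angular": [0, 0, 0.3]}, {"hand": -0.7, "delta_pos": [-0.036, -0.838, 0], "angular": [0, 0, 0.4]}, {"hand": -0.7, "delta_pos": [-0.036, -0.838, 0.2], "angular": [0, 0, 0.498]}, {"hand": -0.7, "delta_pos": [-0.036, -0.838, 0.4], "angular": [0, 0, 0.498]}, {"hand": -0.7, "delta_pos": [-0.036, -0.838, 0.5], "angular": [0, 0, 0.498]}, {"hand": -0.7, "delta_pos": [-0.036, -0.838, 0.5], "angular": [0, 0, 0.498]}, {"hand": -0.7, "delta_pos": [-0.036, -0.838, 0.5], "angular": [0, 0, 0.498]}], newtons=10)

```text
time_s: 18.6
tcp_pos: [0.5225, -0.1391, 0.3178]
tcp_rot: [0.906, 0.422, -0.001, -0.001]
force: [0.8, -0.1, 0.2]
finger_gap: 0.0799
grasp_force: 0.0
```

```bash
python3 - <<'E'
from h import *
go(.5225,-.138,.034,50)
E
```

```text
t 18.6 tcp [ 0.5225 -0.1391  0.3178] yaw 49.97 gap 0.0799 grip 0.0 
 delta [ 0.0042 -0.0024  0.5171] turn [-0.0013  0.0001 -0.0004]
```

>>> step_arm(moves=[{"hand": -0.7, "delta_pos": [0.004, 0, 0.2], "angular": [0, 0, 0]}, {"hand": -0.7, "delta_pos": [0.004, 0, 0.35], "angular": [0, 0, 0]}, {"hand": -0.7, "delta_pos": [0.004, 0, 0.46], "angular": [0, 0, 0]}, {"hand": -0.7, "delta_pos": [0.004, 0, 0.515], "angular": [0, 0, 0]}, {"hand": -0.7, "delta_pos": [0.004, 0, 0.515], "angular": [0, 0, 0]}, {"hand": 1, "delta_pos": [0.004, 0, 0.515], "angular": [0, 0, 0]}, {"hand": 1, "delta_pos": [0.004, 0, 0.515], "angular": [0, 0, 0]}, {"hand": 1, "delta_pos": [0.004, 0, 0.515], "angular": [0, 0, 0]}, {"hand": 1, "delta_pos": [0.004, 0, 0.515], "angular": [0, 0, 0]}, {"hand": 1, "delta_pos": [0.004, 0, 0.515], "angular": [0, 0, 0]}, {"hand": 1, "delta_pos": [0.004, 0, 0.515], "angular": [0, 0, 0]}])

```text
time_s: 19.7
tcp_pos: [0.5236, -0.1386, 0.2169]
tcp_rot: [0.906, 0.422, 0.001, 0.001]
force: [-0.2, 1.3, 6.0]
finger_gap: 0.0638
grasp_force: 10.0
```

```bash
python3 - <<'E'
from h import *
c=np.array([.4792,.2449]);a=np.radians(4.2);ex=np.array([np.cos(a),np.sin(a)]);ey=np.array([-np.sin(a),np.cos(a)])
for n,s in(("front",-1),("back",1)):
  for i in range(3): print(n,i,(c+s*.047*ex+(1-i)*.094*ey).round(4))
p=c-.047*ex-.094*ey; go(*p,.1,50)
p=c-.047*ex+.094*ey; go(*p,.1,50)
E
```

```text
front 0 [0.4254 0.3352]
front 1 [0.4323 0.2415]
front 2 [0.4392 0.1477]
back 0 [0.5192 0.3421]
back 1 [0.5261 0.2483]
back 2 [0.533  0.1546]
t 19.7 tcp [ 0.5236 -0.1386  0.2169] yaw 49.96 gap 0.0638 grip 10.0 
 delta [ 0.8249 -1.2435 -0.3192] turn [ 0.0014 -0.0008 -0.0004]
t 19.7 tcp [ 0.5236 -0.1386  0.2169] yaw 49.96 gap 0.0638 grip 10.0 
 delta [ 1.4984 -1.8992 -0.3197] turn [ 0.0014 -0.0008 -0.0004]
```

>>> step_arm(moves=[{"hand": 1, "delta_pos": [0, 0, -0.1], "angular": [0, 0, 0]}, {"hand": 1, "delta_pos": [0, 0, -0.25], "angular": [0, 0, 0]}, {"hand": 1, "delta_pos": [0, 0, -0.4], "angular": [0, 0, 0]}, {"hand": 1, "delta_pos": [0.15, -0.18, -0.45], "angular": [0, 0, 0]}, {"hand": 1, "delta_pos": [0.3, -0.36, -0.45], "angular": [0, 0, 0]}, {"hand": 1, "delta_pos": [0.45, -0.54, -0.45], "angular": [0, 0, 0]}, {"hand": 1, "delta_pos": [0.6, -0.72, -0.45], "angular": [0, 0, 0]}, {"hand": 1, "delta_pos": [0.75, -0.9, -0.45], "angular": [0, 0, 0]}, {"hand": 1, "delta_pos": [0.85, -1, -0.45], "angular": [0, 0, 0]}, {"hand": 1, "delta_pos": [0.85, -1, -0.45], "angular": [0, 0, 0]}])

```text
time_s: 20.7
tcp_pos: [0.4784, 0.1232, 0.3058]
tcp_rot: [0.906, 0.424, 0.0, -0.001]
force: [-0.2, -0.9, -0.7]
finger_gap: 0.064
grasp_force: 10.0
```

```bash
python3 - <<'E'
from h import *
go(.4254,.3352,.028,50)
E
```

```text
t 20.7 tcp [0.4784 0.1232 0.3058] yaw 50.22 gap 0.064 grip 10.0 
 delta [ 0.6443 -0.8814  0.4889] turn [-0.0007 -0.0009  0.0024]
```

>>> step_arm(moves=[{"hand": 1, "delta_pos": [0.15, -0.2, 0], "angular": [0, 0, 0]}, {"hand": 1, "delta_pos": [0.3, -0.4, 0], "angular": [0, 0, 0]}, {"hand": 1, "delta_pos": [0.45, -0.6, 0], "angular": [0, 0, 0]}, {"hand": 1, "delta_pos": [0.6, -0.8, 0], "angular": [0, 0, 0]}, {"hand": 1, "delta_pos": [0.644, -0.881, 0.1], "angular": [0, 0, 0]}, {"hand": 1, "delta_pos": [0.644, -0.881, 0.25], "angular": [0, 0, 0]}, {"hand": 1, "delta_pos": [0.644, -0.881, 0.38], "angular": [0, 0, 0]}, {"hand": 1, "delta_pos": [0.644, -0.881, 0.44], "angular": [0, 0, 0]}, {"hand": 1, "delta_pos": [0.644, -0.881, 0.44], "angular": [0, 0, 0]}, {"hand": 1, "delta_pos": [0.644, -0.881, 0.44], "angular": [0, 0, 0]}, {"hand": 1, "delta_pos": [0.644, -0.881, 0.44], "angular": [0, 0, 0]}])

```text
time_s: 21.8
tcp_pos: [0.4282, 0.3323, 0.2191]
tcp_rot: [0.907, 0.422, 0.001, -0.0]
force: [-0.3, 0.0, -0.7]
finger_gap: 0.0638
grasp_force: 10.0
```

```bash
python3 - <<'E'
from h import *
go(.4254,.3352,.0285,50)
E
```

```text
t 21.8 tcp [0.4282 0.3323 0.2191] yaw 49.92 gap 0.0638 grip 10.0 
 delta [ 0.0019 -0.0199  0.0508] turn [ 0.0003 -0.0019 -0.0008]
```

>>> step_arm(moves=[{"hand": 1, "delta_pos": [0.002, -0.02, 0.02], "angular": [0, 0, 0]}, {"hand": 1, "delta_pos": [0.002, -0.02, 0.04], "angular": [0, 0, 0]}, {"hand": 1, "delta_pos": [0.002, -0.02, 0.052], "angular": [0, 0, 0]}, {"hand": 1, "delta_pos": [0.002, -0.02, 0.052], "angular": [0, 0, 0]}, {"hand": 1, "delta_pos": [0.002, -0.02, 0.052], "angular": [0, 0, 0]}])

```text
time_s: 22.3
tcp_pos: [0.4244, 0.3354, 0.2083]
tcp_rot: [0.906, 0.422, 0.001, -0.0]
force: [-1.3, -0.8, 7.0]
finger_gap: 0.0638
grasp_force: 10.0
```

>>> step_arm(moves=[{"hand": -0.65, "delta_pos": [0, 0, 0], "angular": [0, 0, 0]}, {"hand": -0.65, "delta_pos": [0, 0, 0], "angular": [0, 0, 0]}, {"hand": -0.65, "delta_pos": [0, 0, 0], "angular": [0, 0, 0]}, {"hand": -0.65, "delta_pos": [0, 0, 0], "angular": [0, 0, 0]}, {"hand": -0.65, "delta_pos": [0, 0, -0.15], "angular": [0, 0, 0]}, {"hand": -0.65, "delta_pos": [0, 0, -0.3], "angular": [0, 0, 0]}, {"hand": -0.65, "delta_pos": [0, 0, -0.45], "angular": [0, 0, 0]}, {"hand": -0.65, "delta_pos": [-0.2, 0.25, -0.45], "angular": [0, 0, 0]}, {"hand": -0.65, "delta_pos": [-0.6, 0.75, -0.45], "angular": [0, 0, 0]}, {"hand": -0.65, "delta_pos": [-0.8, 1, -0.45], "angular": [0, 0, 0]}, {"hand": -0.65, "delta_pos": [-0.8, 1, -0.45], "angular": [0, 0, 0]}, {"hand": -0.65, "delta_pos": [-0.8, 1, -0.45], "angular": [0, 0, 0]}, {"hand": -0.65, "delta_pos": [-0.8, 1, -0.45], "angular": [0, 0, 0]}, {"hand": -0.65, "delta_pos": [-0.8, 1, -0.45], "angular": [0, 0, 0]}])

```text
time_s: 23.7
tcp_pos: [0.4749, 0.0828, 0.2971]
tcp_rot: [0.907, 0.421, 0.0, -0.001]
force: [0.3, 0.3, -0.6]
finger_gap: 0.0775
grasp_force: 0.0
```

```bash
cat >> h.py <<'E'
def tdonuts():
    h=cv2.cvtColor(r.read_camera("top"),cv2.COLOR_RGB2HSV).astype(int);H,S=h[...,0],h[...,1]
    m=(((H<12)|(H>170))&(S>90))
    m[:165]=0;m[250:]=0;m[:,:112]=0;m[:,236:]=0
    h2=(S>100)&(H<25);h2[:165]=0;h2[250:]=0;h2[:,:112]=0;h2[:,236:]=0
    m=cv2.morphologyEx(h2.astype(np.uint8),cv2.MORPH_CLOSE,np.ones((5,5)))
    for c,s,l in blobs(m,150,2000):
        k=cv2.findContours(l.astype(np.uint8),0,2)[0][0]; (u,v),R=cv2.minEnclosingCircle(k)
        print("tray doughnut px",np.round((u,v),1),round(R,1),plane("top",u,v,.024)[:2].round(4))
E
python3 - <<'E'
from h import *
tdonuts(); sdonuts()
go(.4288,-.158,.034,50)
E
```

```text
scene sugar px [149. 177.] [ 15  11 107] [ 0.4624 -0.3498]
scene sugar px [178.6 177.8] [ 15  10 105] [ 0.4464 -0.255 ]
scene sugar px [209.5 178.6] [ 14  10 108] [ 0.4295 -0.157 ]
scene sugar px [153.1 195.3] [ 15  11 122] [ 0.536  -0.3075]
scene sugar px [173.6 198.8] [ 16  11 123] [ 0.5375 -0.2403]
t 23.8 tcp [0.4744 0.0847 0.297 ] yaw 49.96 gap 0.0775 grip 0.0 
 delta [-1.0761  0.6067  0.4116] turn [-0.0009 -0.0004 -0.0005]
```

>>> step_arm(moves=[{"hand": -0.7, "delta_pos": [-0.2, 0.1, 0], "angular": [0, 0, 0]}, {"hand": -0.7, "delta_pos": [-0.6, 0.35, 0], "angular": [0, 0, 0]}, {"hand": -0.7, "delta_pos": [-1, 0.607, 0], "angular": [0, 0, 0]}, {"hand": -0.7, "delta_pos": [-1, 0.607, 0], "angular": [0, 0, 0]}, {"hand": -0.7, "delta_pos": [-1, 0.607, 0], "angular": [0, 0, 0]}, {"hand": -0.7, "delta_pos": [-1, 0.607, 0], "angular": [0, 0, 0]}, {"hand": -0.7, "delta_pos": [-1, 0.607, 0], "angular": [0, 0, 0]}, {"hand": -0.7, "delta_pos": [-1, 0.607, 0], "angular": [0, 0, 0]}])

```text
time_s: 24.6
tcp_pos: [0.4391, -0.1453, 0.2969]
tcp_rot: [0.906, 0.423, 0.0, -0.001]
force: [0.3, 0.5, -0.7]
finger_gap: 0.0802
grasp_force: 0.0
```

```bash
python3 - <<'E'
from h import *
tdonuts()
go(.4288,-.158,.034,50)
o=np.vstack([r.read_camera("top")[:200+60,100:420,::-1],r.read_camera("scene")[150:300,100:420,::-1]]);cv2.imwrite("pics/c5.png",cv2.resize(o,None,fx=1.45,fy=1.45))
E
```

```text
t 24.6 tcp [ 0.4392 -0.1453  0.2969] yaw 50.13 gap 0.0797 grip 0.0 
 delta [-0.0823  0.0017  0.4126] turn [-0.0009 -0.0004  0.0014]
```

View pics/c5.png

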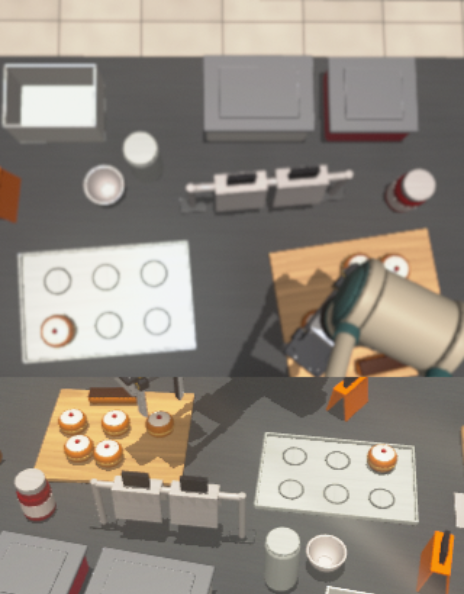

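Doughnut 1 sits on front_0 (top crop (57,331)), sugar up. Dividers are hanging fine.

>>> step_arm(moves=[{"hand": -0.7, "delta_pos": [-0.082, 0.002, 0], "angular": [0, 0, 0]}, {"hand": -0.7, "delta_pos": [-0.082, 0.002, 0.1], "angular": [0, 0, 0]}, {"hand": -0.7, "delta_pos": [-0.082, 0.002, 0.25], "angular": [0, 0, 0]}, {"hand": -0.7, "delta_pos": [-0.082, 0.002, 0.37], "angular": [0, 0, 0]}, {"hand": -0.7, "delta_pos": [-0.082, 0.002, 0.41], "angular": [0, 0, 0]}, {"hand": -0.7, "delta_pos": [-0.082, 0.002, 0.41], "angular": [0, 0, 0]}, {"hand": -0.7, "delta_pos": [-0.082, 0.002, 0.41], "angular": [0, 0, 0]}, {"hand": 1, "delta_pos": [-0.082, 0.002, 0.41], "angular": [0, 0, 0]}, {"hand": 1, "delta_pos": [-0.082, 0.002, 0.41], "angular": [0, 0, 0]}, {"hand": 1, "delta_pos": [-0.082, 0.002, 0.41], "angular": [0, 0, 0]}, {"hand": 1, "delta_pos": [-0.082, 0.002, 0.41], "angular": [0, 0, 0]}, {"hand": 1, "delta_pos": [-0.082, 0.002, 0.41], "angular": [0, 0, 0]}, {"hand": 1, "delta_pos": [-0.082, 0.002, 0.41], "angular": [0, 0, 0]}, {"hand": 1, "delta_pos": [-0.082, 0.002, 0.41], "angular": [0, 0, 0]}])

```text
time_s: 26.15
tcp_pos: [0.429, -0.1601, 0.2159]
tcp_rot: [0.906, 0.422, 0.001, 0.0]
force: [-0.7, 1.1, 5.9]
finger_gap: 0.0634
grasp_force: 10.0
```

>>> step_arm(moves=[{"hand": 1, "delta_pos": [0, 0, -0.1], "angular": [0, 0, 0]}, {"hand": 1, "delta_pos": [0, 0, -0.25], "angular": [0, 0, 0]}, {"hand": 1, "delta_pos": [0, 0, -0.4], "angular": [0, 0, 0]}, {"hand": 1, "delta_pos": [0.15, -0.15, -0.45], "angular": [0, 0, 0]}, {"hand": 1, "delta_pos": [0.3, -0.3, -0.45], "angular": [0, 0, 0]}, {"hand": 1, "delta_pos": [0.45, -0.45, -0.45], "angular": [0, 0, 0]}, {"hand": 1, "delta_pos": [0.6, -0.6, -0.45], "angular": [0, 0, 0]}, {"hand": 1, "delta_pos": [0.75, -0.7, -0.45], "angular": [0, 0, 0]}, {"hand": 1, "delta_pos": [0.9, -0.75, -0.45], "angular": [0, 0, 0]}, {"hand": 1, "delta_pos": [1, -0.8, -0.45], "angular": [0, 0, 0]}, {"hand": 1, "delta_pos": [1, -0.8, -0.45], "angular": [0, 0, 0]}, {"hand": 1, "delta_pos": [1, -0.8, -0.45], "angular": [0, 0, 0]}])

```text
time_s: 27.35
tcp_pos: [0.4346, 0.096, 0.305]
tcp_rot: [0.906, 0.423, -0.0, -0.0]
force: [0.5, -0.1, -0.5]
finger_gap: 0.0634
grasp_force: 10.0
```

```bash
python3 - <<'E'
from h import *
go(.4323,.2415,.0285,50)
E
```

```text
t 27.4 tcp [0.4346 0.096  0.305 ] yaw 50.05 gap 0.0634 grip 10.0 
 delta [ 0.5506 -0.4756  0.4802] turn [-0.0004  0.0005  0.0005]
```

>>> step_arm(moves=[{"hand": 1, "delta_pos": [0.2, -0.15, 0], "angular": [0, 0, 0]}, {"hand": 1, "delta_pos": [0.4, -0.3, 0], "angular": [0, 0, 0]}, {"hand": 1, "delta_pos": [0.55, -0.47, 0], "angular": [0, 0, 0]}, {"hand": 1, "delta_pos": [0.55, -0.475, 0.1], "angular": [0, 0, 0]}, {"hand": 1, "delta_pos": [0.55, -0.475, 0.25], "angular": [0, 0, 0]}, {"hand": 1, "delta_pos": [0.55, -0.475, 0.38], "angular": [0, 0, 0]}, {"hand": 1, "delta_pos": [0.55, -0.475, 0.44], "angular": [0, 0, 0]}, {"hand": 1, "delta_pos": [0.55, -0.475, 0.44], "angular": [0, 0, 0]}, {"hand": 1, "delta_pos": [0.55, -0.475, 0.44], "angular": [0, 0, 0]}, {"hand": 1, "delta_pos": [0.55, -0.475, 0.44], "angular": [0, 0, 0]}, {"hand": 1, "delta_pos": [0.55, -0.475, 0.44], "angular": [0, 0, 0]}])

```text
time_s: 28.45
tcp_pos: [0.4334, 0.2412, 0.2183]
tcp_rot: [0.907, 0.422, 0.001, -0.0]
force: [-1.0, -0.5, -1.1]
finger_gap: 0.0635
grasp_force: 10.0
```

```bash
python3 - <<'E'
from h import *
go(.4323,.2415,.0278,50)
E
```

```text
t 28.4 tcp [0.4334 0.2412 0.2183] yaw 49.93 gap 0.0635 grip 10.0 
 delta [-0.0025 -0.0051  0.0503] turn [ 0.0004 -0.0014 -0.0008]
```

>>> step_arm(moves=[{"hand": 1, "delta_pos": [-0.002, -0.005, 0.02], "angular": [0, 0, 0]}, {"hand": 1, "delta_pos": [-0.002, -0.005, 0.04], "angular": [0, 0, 0]}, {"hand": 1, "delta_pos": [-0.002, -0.005, 0.05], "angular": [0, 0, 0]}, {"hand": 1, "delta_pos": [-0.002, -0.005, 0.05], "angular": [0, 0, 0]}, {"hand": 1, "delta_pos": [-0.002, -0.005, 0.05], "angular": [0, 0, 0]}])

```text
time_s: 28.95
tcp_pos: [0.4317, 0.2418, 0.2075]
tcp_rot: [0.906, 0.422, -0.0, -0.0]
force: [-2.4, -0.6, 4.8]
finger_gap: 0.0632
grasp_force: 10.0
```

>>> step_arm(moves=[{"hand": -0.65, "delta_pos": [0, 0, 0], "angular": [0, 0, 0]}, {"hand": -0.65, "delta_pos": [0, 0, 0], "angular": [0, 0, 0]}, {"hand": -0.65, "delta_pos": [0, 0, 0], "angular": [0, 0, 0]}, {"hand": -0.65, "delta_pos": [0, 0, 0], "angular": [0, 0, 0]}, {"hand": -0.65, "delta_pos": [0, 0, -0.15], "angular": [0, 0, 0]}, {"hand": -0.65, "delta_pos": [0, 0, -0.3], "angular": [0, 0, 0]}, {"hand": -0.65, "delta_pos": [0, 0, -0.45], "angular": [0, 0, 0]}, {"hand": -0.65, "delta_pos": [-0.2, 0.25, -0.45], "angular": [0, 0, 0]}, {"hand": -0.65, "delta_pos": [-0.6, 0.75, -0.45], "angular": [0, 0, 0]}, {"hand": -0.65, "delta_pos": [-0.8, 1, -0.45], "angular": [0, 0, 0]}, {"hand": -0.65, "delta_pos": [-0.8, 1, -0.45], "angular": [0, 0, 0]}, {"hand": -0.65, "delta_pos": [-0.8, 1, -0.45], "angular": [0, 0, 0]}, {"hand": -0.65, "delta_pos": [-0.8, 1, -0.45], "angular": [0, 0, 0]}, {"hand": -0.65, "delta_pos": [-0.8, 1, -0.45], "angular": [0, 0, 0]}])

```text
time_s: 30.35
tcp_pos: [0.4823, -0.0108, 0.2969]
tcp_rot: [0.907, 0.421, 0.0, -0.001]
force: [-0.9, 0.3, -0.4]
finger_gap: 0.0777
grasp_force: 0.0
```

```bash
python3 - <<'E'
from h import *
sdonuts(); go(.5365,-.241,.0345,50)
E
```

```text
scene sugar px [149. 177.] [ 15  11 107] [ 0.4624 -0.3498]
scene sugar px [178.6 177.8] [ 15  10 105] [ 0.4464 -0.255 ]
scene sugar px [153.1 195.3] [ 15  11 122] [ 0.536  -0.3075]
scene sugar px [173.6 198.8] [ 16  11 123] [ 0.5375 -0.2403]
t 30.4 tcp [ 0.4818 -0.0095  0.2968] yaw 49.86 gap 0.0773 grip 0.0 
 delta [-0.7089  0.956   0.4075] turn [-0.0012 -0.0003 -0.0015]
```

>>> step_arm(moves=[{"hand": -0.65, "delta_pos": [-0.2, 0.25, 0], "angular": [0, 0, 0]}, {"hand": -0.65, "delta_pos": [-0.5, 0.65, 0], "angular": [0, 0, 0]}, {"hand": -0.65, "delta_pos": [-0.709, 0.956, 0], "angular": [0, 0, 0]}, {"hand": -0.65, "delta_pos": [-0.709, 0.956, 0], "angular": [0, 0, 0]}, {"hand": -0.65, "delta_pos": [-0.709, 0.956, 0], "angular": [0, 0, 0]}, {"hand": -0.65, "delta_pos": [-0.709, 0.956, 0], "angular": [0, 0, 0]}, {"hand": -0.65, "delta_pos": [-0.709, 0.956, 0], "angular": [0, 0, 0]}, {"hand": -0.65, "delta_pos": [-0.709, 0.956, 0], "angular": [0, 0, 0]}])

```text
time_s: 31.2
tcp_pos: [0.5371, -0.2386, 0.2967]
tcp_rot: [0.906, 0.423, -0.0, -0.001]
force: [0.4, -0.1, 0.3]
finger_gap: 0.0775
grasp_force: 0.0
```

```bash
python3 - <<'E'
from h import *
go(.5365,-.241,.0345,50)
E
```

```text
t 31.2 tcp [ 0.5371 -0.2386  0.2967] yaw 50.09 gap 0.0775 grip 0.0 
 delta [-0.0115  0.0067  0.4088] turn [-0.0017 -0.0005  0.001 ]
```

Pick B and carry it to front_2.

>>> step_arm(moves=[{"hand": -0.65, "delta_pos": [-0.011, 0.007, 0.05], "angular": [0, 0, 0]}, {"hand": -0.65, "delta_pos": [-0.011, 0.007, 0.15], "angular": [0, 0, 0]}, {"hand": -0.65, "delta_pos": [-0.011, 0.007, 0.28], "angular": [0, 0, 0]}, {"hand": -0.65, "delta_pos": [-0.011, 0.007, 0.37], "angular": [0, 0, 0]}, {"hand": -0.65, "delta_pos": [-0.011, 0.007, 0.405], "angular": [0, 0, 0]}, {"hand": -0.65, "delta_pos": [-0.011, 0.007, 0.405], "angular": [0, 0, 0]}, {"hand": -0.65, "delta_pos": [-0.011, 0.007, 0.405], "angular": [0, 0, 0]}, {"hand": 1, "delta_pos": [-0.011, 0.007, 0.405], "angular": [0, 0, 0]}, {"hand": 1, "delta_pos": [-0.011, 0.007, 0.405], "angular": [0, 0, 0]}, {"hand": 1, "delta_pos": [-0.011, 0.007, 0.405], "angular": [0, 0, 0]}, {"hand": 1, "delta_pos": [-0.011, 0.007, 0.405], "angular": [0, 0, 0]}, {"hand": 1, "delta_pos": [-0.011, 0.007, 0.405], "angular": [0, 0, 0]}, {"hand": 1, "delta_pos": [-0.011, 0.007, 0.405], "angular": [0, 0, 0]}, {"hand": 1, "delta_pos": [-0.011, 0.007, 0.405], "angular": [0, 0, 0]}])

```text
time_s: 32.6
tcp_pos: [0.537, -0.2436, 0.2169]
tcp_rot: [0.906, 0.422, 0.0, 0.0]
force: [-1.2, 0.9, 5.7]
finger_gap: 0.0635
grasp_force: 10.0
```

>>> step_arm(moves=[{"hand": 1, "delta_pos": [0, 0, -0.1], "angular": [0, 0, 0]}, {"hand": 1, "delta_pos": [0, 0, -0.25], "angular": [0, 0, 0]}, {"hand": 1, "delta_pos": [0, 0, -0.4], "angular": [0, 0, 0]}, {"hand": 1, "delta_pos": [0.15, -0.2, -0.45], "angular": [0, 0, 0]}, {"hand": 1, "delta_pos": [0.3, -0.4, -0.45], "angular": [0, 0, 0]}, {"hand": 1, "delta_pos": [0.45, -0.6, -0.45], "angular": [0, 0, 0]}, {"hand": 1, "delta_pos": [0.6, -0.8, -0.45], "angular": [0, 0, 0]}, {"hand": 1, "delta_pos": [0.75, -0.95, -0.45], "angular": [0, 0, 0]}, {"hand": 1, "delta_pos": [0.8, -1, -0.45], "angular": [0, 0, 0]}, {"hand": 1, "delta_pos": [0.8, -1, -0.45], "angular": [0, 0, 0]}, {"hand": 1, "delta_pos": [0.8, -1, -0.45], "angular": [0, 0, 0]}])

```text
time_s: 33.7
tcp_pos: [0.4872, 0.0069, 0.3061]
tcp_rot: [0.906, 0.423, 0.0, 0.0]
force: [0.3, -0.2, -1.4]
finger_gap: 0.0636
grasp_force: 10.0
```

```bash
python3 - <<'E'
from h import *
go(.4392,.1477,.0278,50)
E
```

```text
t 33.7 tcp [0.4872 0.0069 0.3061] yaw 50.0 gap 0.0636 grip 10.0 
 delta [ 0.3853 -0.6368  0.4891] turn [ 0.0005  0.0001 -0.    ]
```

>>> step_arm(moves=[{"hand": 1, "delta_pos": [0.12, -0.2, 0], "angular": [0, 0, 0]}, {"hand": 1, "delta_pos": [0.24, -0.4, 0], "angular": [0, 0, 0]}, {"hand": 1, "delta_pos": [0.36, -0.6, 0], "angular": [0, 0, 0]}, {"hand": 1, "delta_pos": [0.385, -0.637, 0.1], "angular": [0, 0, 0]}, {"hand": 1, "delta_pos": [0.385, -0.637, 0.25], "angular": [0, 0, 0]}, {"hand": 1, "delta_pos": [0.385, -0.637, 0.38], "angular": [0, 0, 0]}, {"hand": 1, "delta_pos": [0.385, -0.637, 0.44], "angular": [0, 0, 0]}, {"hand": 1, "delta_pos": [0.385, -0.637, 0.44], "angular": [0, 0, 0]}, {"hand": 1, "delta_pos": [0.385, -0.637, 0.44], "angular": [0, 0, 0]}, {"hand": 1, "delta_pos": [0.385, -0.637, 0.44], "angular": [0, 0, 0]}, {"hand": 1, "delta_pos": [0.385, -0.637, 0.44], "angular": [0, 0, 0]}])

```text
time_s: 34.8
tcp_pos: [0.4394, 0.1482, 0.2191]
tcp_rot: [0.907, 0.422, 0.001, 0.0]
force: [0.2, 0.8, -1.0]
finger_gap: 0.0639
grasp_force: 10.0
```

```bash
python3 - <<'E'
from h import *
go(.4392,.1477,.0283,50)
E
```

```text
t 34.8 tcp [0.4394 0.1482 0.2191] yaw 49.92 gap 0.0639 grip 10.0 
 delta [-0.0026  0.0008  0.0519] turn [ 0.0006 -0.0012 -0.0009]
```

>>> step_arm(moves=[{"hand": 1, "delta_pos": [-0.002, 0, 0.02], "angular": [0, 0, 0]}, {"hand": 1, "delta_pos": [-0.002, 0, 0.04], "angular": [0, 0, 0]}, {"hand": 1, "delta_pos": [-0.002, 0, 0.052], "angular": [0, 0, 0]}, {"hand": 1, "delta_pos": [-0.002, 0, 0.052], "angular": [0, 0, 0]}, {"hand": 1, "delta_pos": [-0.002, 0, 0.052], "angular": [0, 0, 0]}])

```text
time_s: 35.3
tcp_pos: [0.4384, 0.1483, 0.2082]
tcp_rot: [0.906, 0.422, 0.0, -0.0]
force: [-1.1, -0.4, 5.2]
finger_gap: 0.0639
grasp_force: 10.0
```

>>> step_arm(moves=[{"hand": -0.65, "delta_pos": [0, 0, 0], "angular": [0, 0, 0]}, {"hand": -0.65, "delta_pos": [0, 0, 0], "angular": [0, 0, 0]}, {"hand": -0.65, "delta_pos": [0, 0, 0], "angular": [0, 0, 0]}, {"hand": -0.65, "delta_pos": [0, 0, 0], "angular": [0, 0, 0]}, {"hand": -0.65, "delta_pos": [0, 0, -0.15], "angular": [0, 0, 0]}, {"hand": -0.65, "delta_pos": [0, 0, -0.3], "angular": [0, 0, 0]}, {"hand": -0.65, "delta_pos": [0, 0, -0.45], "angular": [0, 0, 0]}, {"hand": -0.65, "delta_pos": [-0.2, 0.2, -0.45], "angular": [0, 0, 0]}, {"hand": -0.65, "delta_pos": [-0.6, 0.5, -0.45], "angular": [0, 0, 0]}, {"hand": -0.65, "delta_pos": [-1, 0.86, -0.45], "angular": [0, 0, 0]}, {"hand": -0.65, "delta_pos": [-1, 0.86, -0.45], "angular": [0, 0, 0]}, {"hand": -0.65, "delta_pos": [-1, 0.86, -0.45], "angular": [0, 0, 0]}, {"hand": -0.65, "delta_pos": [-1, 0.86, -0.45], "angular": [0, 0, 0]}, {"hand": -0.65, "delta_pos": [-1, 0.86, -0.45], "angular": [0, 0, 0]}])

```text
time_s: 36.7
tcp_pos: [0.4415, -0.1173, 0.2975]
tcp_rot: [0.907, 0.42, 0.0, -0.0]
force: [0.8, -0.3, 0.5]
finger_gap: 0.0772
grasp_force: 0.0
```

```bash
python3 - <<'E'
from h import *
sdonuts(); go(.446,-.256,.0345,50)
E
```

```text
scene sugar px [149. 177.] [ 15  11 107] [ 0.4624 -0.3498]
scene sugar px [178.6 177.8] [ 15  10 105] [ 0.4464 -0.255 ]
scene sugar px [153.1 195.3] [ 15  11 121] [ 0.536  -0.3074]
t 36.8 tcp [ 0.4413 -0.1158  0.2974] yaw 49.83 gap 0.0775 grip 0.0 
 delta [-0.5207  0.4711  0.4111] turn [-0.0012 -0.0005 -0.0019]
```

>>> step_arm(moves=[{"hand": -0.65, "delta_pos": [-0.2, 0.2, 0], "angular": [0, 0, 0]}, {"hand": -0.65, "delta_pos": [-0.4, 0.36, 0], "angular": [0, 0, 0]}, {"hand": -0.65, "delta_pos": [-0.52, 0.471, 0], "angular": [0, 0, 0]}, {"hand": -0.65, "delta_pos": [-0.52, 0.471, 0], "angular": [0, 0, 0]}, {"hand": -0.65, "delta_pos": [-0.52, 0.471, 0], "angular": [0, 0, 0]}, {"hand": -0.65, "delta_pos": [-0.52, 0.471, 0], "angular": [0, 0, 0]}, {"hand": -0.65, "delta_pos": [-0.52, 0.471, 0], "angular": [0, 0, 0]}])

```text
time_s: 37.45
tcp_pos: [0.4467, -0.2537, 0.2975]
tcp_rot: [0.906, 0.423, -0.0, -0.001]
force: [-0.0, 0.1, -0.7]
finger_gap: 0.0775
grasp_force: 0.0
```

```bash
python3 - <<'E'
from h import *
go(.446,-.256,.0345,50)
E
```

```text
t 37.5 tcp [ 0.4467 -0.2537  0.2975] yaw 50.1 gap 0.0775 grip 0.0 
 delta [-0.0114  0.0054  0.4131] turn [-0.0011 -0.0005  0.0011]
```

>>> step_arm(moves=[{"hand": -0.65, "delta_pos": [-0.011, 0.005, 0.05], "angular": [0, 0, 0]}, {"hand": -0.65, "delta_pos": [-0.011, 0.005, 0.15], "angular": [0, 0, 0]}, {"hand": -0.65, "delta_pos": [-0.011, 0.005, 0.28], "angular": [0, 0, 0]}, {"hand": -0.65, "delta_pos": [-0.011, 0.005, 0.37], "angular": [0, 0, 0]}, {"hand": -0.65, "delta_pos": [-0.011, 0.005, 0.41], "angular": [0, 0, 0]}, {"hand": -0.65, "delta_pos": [-0.011, 0.005, 0.41], "angular": [0, 0, 0]}, {"hand": -0.65, "delta_pos": [-0.011, 0.005, 0.41], "angular": [0, 0, 0]}, {"hand": 1, "delta_pos": [-0.011, 0.005, 0.41], "angular": [0, 0, 0]}, {"hand": 1, "delta_pos": [-0.011, 0.005, 0.41], "angular": [0, 0, 0]}, {"hand": 1, "delta_pos": [-0.011, 0.005, 0.41], "angular": [0, 0, 0]}, {"hand": 1, "delta_pos": [-0.011, 0.005, 0.41], "angular": [0, 0, 0]}, {"hand": 1, "delta_pos": [-0.011, 0.005, 0.41], "angular": [0, 0, 0]}, {"hand": 1, "delta_pos": [-0.011, 0.005, 0.41], "angular": [0, 0, 0]}, {"hand": 1, "delta_pos": [-0.011, 0.005, 0.41], "angular": [0, 0, 0]}])

```text
time_s: 38.85
tcp_pos: [0.4462, -0.2582, 0.2164]
tcp_rot: [0.906, 0.422, 0.0, 0.0]
force: [-0.7, 0.6, 6.3]
finger_gap: 0.0632
grasp_force: 10.0
```

>>> step_arm(moves=[{"hand": 1, "delta_pos": [0, 0, -0.1], "angular": [0, 0, 0]}, {"hand": 1, "delta_pos": [0, 0, -0.25], "angular": [0, 0, 0]}, {"hand": 1, "delta_pos": [0, 0, -0.4], "angular": [0, 0, 0]}, {"hand": 1, "delta_pos": [0.2, -0.1, -0.45], "angular": [0, 0, 0]}, {"hand": 1, "delta_pos": [0.4, -0.2, -0.45], "angular": [0, 0, 0]}, {"hand": 1, "delta_pos": [0.6, -0.3, -0.45], "angular": [0, 0, 0]}, {"hand": 1, "delta_pos": [0.8, -0.4, -0.45], "angular": [0, 0, 0]}, {"hand": 1, "delta_pos": [0.95, -0.5, -0.45], "angular": [0, 0, 0]}, {"hand": 1, "delta_pos": [1, -0.55, -0.45], "angular": [0, 0, 0]}, {"hand": 1, "delta_pos": [1, -0.55, -0.45], "angular": [0, 0, 0]}, {"hand": 1, "delta_pos": [1, -0.55, -0.45], "angular": [0, 0, 0]}])

```text
time_s: 39.95
tcp_pos: [0.4904, -0.035, 0.3056]
tcp_rot: [0.906, 0.423, -0.0, 0.0]
force: [0.2, -0.1, -0.6]
finger_gap: 0.0634
grasp_force: 10.0
```

```bash
python3 - <<'E'
from h import *
go(.533,.1546,.0283,50)
E
```

```text
t 40.0 tcp [ 0.4904 -0.035   0.3056] yaw 49.99 gap 0.0634 grip 10.0 
 delta [ 0.8632 -0.4463  0.4841] turn [ 0.0001  0.0004 -0.0001]
```

>>> step_arm(moves=[{"hand": 1, "delta_pos": [0.2, -0.1, 0], "angular": [0, 0, 0]}, {"hand": 1, "delta_pos": [0.4, -0.2, 0], "angular": [0, 0, 0]}, {"hand": 1, "delta_pos": [0.6, -0.3, 0], "angular": [0, 0, 0]}, {"hand": 1, "delta_pos": [0.8, -0.42, 0], "angular": [0, 0, 0]}, {"hand": 1, "delta_pos": [0.863, -0.446, 0.1], "angular": [0, 0, 0]}, {"hand": 1, "delta_pos": [0.863, -0.446, 0.25], "angular": [0, 0, 0]}, {"hand": 1, "delta_pos": [0.863, -0.446, 0.38], "angular": [0, 0, 0]}, {"hand": 1, "delta_pos": [0.863, -0.446, 0.44], "angular": [0, 0, 0]}, {"hand": 1, "delta_pos": [0.863, -0.446, 0.44], "angular": [0, 0, 0]}, {"hand": 1, "delta_pos": [0.863, -0.446, 0.44], "angular": [0, 0, 0]}, {"hand": 1, "delta_pos": [0.863, -0.446, 0.44], "angular": [0, 0, 0]}])

```text
time_s: 41.05
tcp_pos: [0.5341, 0.1548, 0.2192]
tcp_rot: [0.907, 0.422, 0.001, 0.0]
force: [0.8, 0.6, -0.8]
finger_gap: 0.0631
grasp_force: 10.0
```

```bash
python3 - <<'E'
from h import *
go(.533,.1546,.028,50)
E
```

```text
t 41.0 tcp [0.5341 0.1548 0.2192] yaw 49.91 gap 0.0631 grip 10.0 
 delta [-0.0045 -0.0037  0.0539] turn [ 0.0009 -0.0016 -0.001 ]
```

>>> step_arm(moves=[{"hand": 1, "delta_pos": [-0.004, -0.004, 0.02], "angular": [0, 0, 0]}, {"hand": 1, "delta_pos": [-0.004, -0.004, 0.04], "angular": [0, 0, 0]}, {"hand": 1, "delta_pos": [-0.004, -0.004, 0.054], "angular": [0, 0, 0]}, {"hand": 1, "delta_pos": [-0.004, -0.004, 0.054], "angular": [0, 0, 0]}, {"hand": 1, "delta_pos": [-0.004, -0.004, 0.054], "angular": [0, 0, 0]}])

```text
time_s: 41.55
tcp_pos: [0.5321, 0.1553, 0.2076]
tcp_rot: [0.906, 0.422, 0.0, -0.0]
force: [-0.7, -0.4, 5.7]
finger_gap: 0.0632
grasp_force: 10.0
```

>>> step_arm(moves=[{"hand": -0.65, "delta_pos": [0, 0, 0], "angular": [0, 0, 0]}, {"hand": -0.65, "delta_pos": [0, 0, 0], "angular": [0, 0, 0]}, {"hand": -0.65, "delta_pos": [0, 0, 0], "angular": [0, 0, 0]}, {"hand": -0.65, "delta_pos": [0, 0, 0], "angular": [0, 0, 0]}, {"hand": -0.65, "delta_pos": [0, 0, -0.15], "angular": [0, 0, 0]}, {"hand": -0.65, "delta_pos": [0, 0, -0.3], "angular": [0, 0, 0]}, {"hand": -0.65, "delta_pos": [0, 0, -0.45], "angular": [0, 0, 0]}, {"hand": -0.65, "delta_pos": [-0.2, 0.17, -0.45], "angular": [0, 0, 0]}, {"hand": -0.65, "delta_pos": [-0.6, 0.51, -0.45], "angular": [0, 0, 0]}, {"hand": -0.65, "delta_pos": [-1, 0.85, -0.45], "angular": [0, 0, 0]}, {"hand": -0.65, "delta_pos": [-1, 0.85, -0.45], "angular": [0, 0, 0]}, {"hand": -0.65, "delta_pos": [-1, 0.85, -0.45], "angular": [0, 0, 0]}, {"hand": -0.65, "delta_pos": [-1, 0.85, -0.45], "angular": [0, 0, 0]}, {"hand": -0.65, "delta_pos": [-1, 0.85, -0.45], "angular": [0, 0, 0]}])

```text
time_s: 42.95
tcp_pos: [0.5336, -0.1092, 0.2966]
tcp_rot: [0.907, 0.421, 0.0, -0.0]
force: [0.3, 0.2, 1.1]
finger_gap: 0.0778
grasp_force: 0.0
```

```bash
python3 - <<'E'
from h import *
sdonuts(); go(.535,-.3083,.0345,50)
E
```

```text
scene sugar px [149. 177.] [ 15  11 107] [ 0.4624 -0.3498]
scene sugar px [153.1 195.3] [ 15  11 122] [ 0.536  -0.3075]
t 43.0 tcp [ 0.5334 -0.1076  0.2966] yaw 49.84 gap 0.0776 grip 0.0 
 delta [-0.7621  0.6537  0.4067] turn [-0.001  -0.0005 -0.0018]
```

>>> step_arm(moves=[{"hand": -0.65, "delta_pos": [-0.2, 0.2, 0], "angular": [0, 0, 0]}, {"hand": -0.65, "delta_pos": [-0.5, 0.4, 0], "angular": [0, 0, 0]}, {"hand": -0.65, "delta_pos": [-0.762, 0.654, 0], "angular": [0, 0, 0]}, {"hand": -0.65, "delta_pos": [-0.762, 0.654, 0], "angular": [0, 0, 0]}, {"hand": -0.65, "delta_pos": [-0.762, 0.654, 0], "angular": [0, 0, 0]}, {"hand": -0.65, "delta_pos": [-0.762, 0.654, 0], "angular": [0, 0, 0]}, {"hand": -0.65, "delta_pos": [-0.762, 0.654, 0], "angular": [0, 0, 0]}, {"hand": -0.65, "delta_pos": [-0.762, 0.654, 0], "angular": [0, 0, 0]}, {"hand": -0.65, "delta_pos": [-0.762, 0.654, 0], "angular": [0, 0, 0]}, {"hand": -0.65, "delta_pos": [-0.762, 0.654, 0], "angular": [0, 0, 0]}])

```text
time_s: 44.0
tcp_pos: [0.5359, -0.307, 0.297]
tcp_rot: [0.906, 0.423, 0.0, -0.0]
force: [0.4, -0.2, 0.3]
finger_gap: 0.0778
grasp_force: 0.0
```

```bash
python3 - <<'E'
from h import *
go(.535,-.3083,.0345,50)
E
```

```text
t 44.0 tcp [ 0.5359 -0.307   0.297 ] yaw 50.04 gap 0.0778 grip 0.0 
 delta [-0.008   0.001   0.4103] turn [-0.0003 -0.0003  0.0005]
```

>>> step_arm(moves=[{"hand": -0.65, "delta_pos": [-0.006, 0.001, 0.05], "angular": [0, 0, 0]}, {"hand": -0.65, "delta_pos": [-0.006, 0.001, 0.15], "angular": [0, 0, 0]}, {"hand": -0.65, "delta_pos": [-0.006, 0.001, 0.28], "angular": [0, 0, 0]}, {"hand": -0.65, "delta_pos": [-0.006, 0.001, 0.37], "angular": [0, 0, 0]}, {"hand": -0.65, "delta_pos": [-0.006, 0.001, 0.41], "angular": [0, 0, 0]}, {"hand": -0.65, "delta_pos": [-0.006, 0.001, 0.41], "angular": [0, 0, 0]}, {"hand": -0.65, "delta_pos": [-0.006, 0.001, 0.41], "angular": [0, 0, 0]}, {"hand": 1, "delta_pos": [-0.006, 0.001, 0.41], "angular": [0, 0, 0]}, {"hand": 1, "delta_pos": [-0.006, 0.001, 0.41], "angular": [0, 0, 0]}, {"hand": 1, "delta_pos": [-0.006, 0.001, 0.41], "angular": [0, 0, 0]}, {"hand": 1, "delta_pos": [-0.006, 0.001, 0.41], "angular": [0, 0, 0]}, {"hand": 1, "delta_pos": [-0.006, 0.001, 0.41], "angular": [0, 0, 0]}, {"hand": 1, "delta_pos": [-0.006, 0.001, 0.41], "angular": [0, 0, 0]}, {"hand": 1, "delta_pos": [-0.006, 0.001, 0.41], "angular": [0, 0, 0]}])

```text
time_s: 45.4
tcp_pos: [0.5353, -0.3093, 0.2156]
tcp_rot: [0.906, 0.422, 0.0, 0.0]
force: [0.6, 0.1, 6.4]
finger_gap: 0.0635
grasp_force: 10.0
```

>>> step_arm(moves=[{"hand": 1, "delta_pos": [0, 0, -0.1], "angular": [0, 0, 0]}, {"hand": 1, "delta_pos": [0, 0, -0.25], "angular": [0, 0, 0]}, {"hand": 1, "delta_pos": [0, 0, -0.4], "angular": [0, 0, 0]}, {"hand": 1, "delta_pos": [0.2, -0.18, -0.45], "angular": [0, 0, 0]}, {"hand": 1, "delta_pos": [0.4, -0.36, -0.45], "angular": [0, 0, 0]}, {"hand": 1, "delta_pos": [0.6, -0.54, -0.45], "angular": [0, 0, 0]}, {"hand": 1, "delta_pos": [0.8, -0.72, -0.45], "angular": [0, 0, 0]}, {"hand": 1, "delta_pos": [1, -0.9, -0.45], "angular": [0, 0, 0]}, {"hand": 1, "delta_pos": [1, -0.9, -0.45], "angular": [0, 0, 0]}])

```text
time_s: 46.3
tcp_pos: [0.5247, -0.0365, 0.3046]
tcp_rot: [0.906, 0.424, -0.0, -0.002]
force: [0.4, -0.9, -1.3]
finger_gap: 0.0636
grasp_force: 10.0
```

>>> step_arm(moves=[{"hand": 1, "delta_pos": [0.2, -0.18, 0], "angular": [0, 0, 0]}, {"hand": 1, "delta_pos": [0.4, -0.36, 0], "angular": [0, 0, 0]}, {"hand": 1, "delta_pos": [0.6, -0.54, 0], "angular": [0, 0, 0]}, {"hand": 1, "delta_pos": [0.8, -0.72, 0], "angular": [0, 0, 0]}, {"hand": 1, "delta_pos": [1, -0.88, 0], "angular": [0, 0, 0]}, {"hand": 1, "delta_pos": [1, -0.88, 0], "angular": [0, 0, 0]}, {"hand": 1, "delta_pos": [1, -0.88, 0], "angular": [0, 0, 0]}])

```text
time_s: 47.0
tcp_pos: [0.5195, 0.2281, 0.3046]
tcp_rot: [0.906, 0.424, -0.0, -0.0]
force: [-0.8, 0.1, -1.7]
finger_gap: 0.0633
grasp_force: 10.0
```

```bash
python3 - <<'E'
from h import *
go(.5261,.2483,.0283,50)
E
```

```text
t 47.0 tcp [0.5195 0.2281 0.3046] yaw 50.18 gap 0.0633 grip 10.0 
 delta [ 0.0989 -0.0391  0.4793] turn [-0.0005  0.      0.002 ]
```

>>> step_arm(moves=[{"hand": 1, "delta_pos": [0.09, -0.04, 0], "angular": [0, 0, 0]}, {"hand": 1, "delta_pos": [0.09, -0.04, 0.1], "angular": [0, 0, 0]}, {"hand": 1, "delta_pos": [0.09, -0.04, 0.25], "angular": [0, 0, 0]}, {"hand": 1, "delta_pos": [0.09, -0.04, 0.38], "angular": [0, 0, 0]}, {"hand": 1, "delta_pos": [0.09, -0.04, 0.43], "angular": [0, 0, 0]}, {"hand": 1, "delta_pos": [0.09, -0.04, 0.43], "angular": [0, 0, 0]}, {"hand": 1, "delta_pos": [0.09, -0.04, 0.43], "angular": [0, 0, 0]}, {"hand": 1, "delta_pos": [0.09, -0.04, 0.43], "angular": [0, 0, 0]}])

```text
time_s: 47.8
tcp_pos: [0.5261, 0.245, 0.2205]
tcp_rot: [0.907, 0.422, 0.001, -0.0]
force: [-1.2, -0.7, 0.3]
finger_gap: 0.0634
grasp_force: 10.0
```

```bash
python3 - <<'E'
from h import *
go(.5261,.2483,.0275,50)
E
```

```text
t 47.8 tcp [0.5261 0.245  0.2205] yaw 49.93 gap 0.0634 grip 10.0 
 delta [ 0.0124 -0.0107  0.0629] turn [ 0.0007 -0.0018 -0.0008]
```

>>> step_arm(moves=[{"hand": 1, "delta_pos": [0.01, -0.01, 0.02], "angular": [0, 0, 0]}, {"hand": 1, "delta_pos": [0.01, -0.01, 0.04], "angular": [0, 0, 0]}, {"hand": 1, "delta_pos": [0.01, -0.01, 0.055], "angular": [0, 0, 0]}, {"hand": 1, "delta_pos": [0.01, -0.01, 0.062], "angular": [0, 0, 0]}, {"hand": 1, "delta_pos": [0.01, -0.01, 0.062], "angular": [0, 0, 0]}, {"hand": 1, "delta_pos": [0.01, -0.01, 0.062], "angular": [0, 0, 0]}])

```text
time_s: 48.4
tcp_pos: [0.5249, 0.248, 0.2075]
tcp_rot: [0.906, 0.422, 0.0, -0.0]
force: [-1.7, 0.3, 5.6]
finger_gap: 0.0637
grasp_force: 10.0
```

>>> step_arm(moves=[{"hand": -0.65, "delta_pos": [0, 0, 0], "angular": [0, 0, 0]}, {"hand": -0.65, "delta_pos": [0, 0, 0], "angular": [0, 0, 0]}, {"hand": -0.65, "delta_pos": [0, 0, 0], "angular": [0, 0, 0]}, {"hand": -0.65, "delta_pos": [0, 0, 0], "angular": [0, 0, 0]}, {"hand": -0.65, "delta_pos": [0, 0, -0.15], "angular": [0, 0, 0]}, {"hand": -0.65, "delta_pos": [0, 0, -0.3], "angular": [0, 0, 0]}, {"hand": -0.65, "delta_pos": [0, 0, -0.45], "angular": [0, 0, 0]}, {"hand": -0.65, "delta_pos": [-0.2, 0.14, -0.45], "angular": [0, 0, 0]}, {"hand": -0.65, "delta_pos": [-0.4, 0.28, -0.45], "angular": [0, 0, 0]}, {"hand": -0.65, "delta_pos": [-0.6, 0.42, -0.45], "angular": [0, 0, 0]}, {"hand": -0.65, "delta_pos": [-0.8, 0.56, -0.45], "angular": [0, 0, 0]}, {"hand": -0.65, "delta_pos": [-1, 0.67, -0.45], "angular": [0, 0, 0]}, {"hand": -0.65, "delta_pos": [-1, 0.67, -0.45], "angular": [0, 0, 0]}])

```text
time_s: 49.7
tcp_pos: [0.4981, 0.0042, 0.2964]
tcp_rot: [0.908, 0.42, -0.001, 0.0]
force: [-0.2, 0.5, 1.0]
finger_gap: 0.077
grasp_force: 0.0
```

>>> step_arm(moves=[{"hand": -0.65, "delta_pos": [-0.2, 0.14, 0], "angular": [0, 0, 0]}, {"hand": -0.65, "delta_pos": [-0.4, 0.28, 0], "angular": [0, 0, 0]}, {"hand": -0.65, "delta_pos": [-0.6, 0.42, 0], "angular": [0, 0, 0]}, {"hand": -0.65, "delta_pos": [-0.8, 0.56, 0], "angular": [0, 0, 0]}, {"hand": -0.65, "delta_pos": [-1, 0.67, 0], "angular": [0, 0, 0]}, {"hand": -0.65, "delta_pos": [-1, 0.67, 0], "angular": [0, 0, 0]}, {"hand": -0.65, "delta_pos": [-1, 0.67, 0], "angular": [0, 0, 0]}])

```text
time_s: 50.4
tcp_pos: [0.473, -0.231, 0.2961]
tcp_rot: [0.907, 0.421, 0.0, -0.001]
force: [-0.2, 0.9, -0.9]
finger_gap: 0.0775
grasp_force: 0.0
```

```bash
python3 - <<'E'
from h import *
sdonuts(); go(.4617,-.3503,.0345,50)
E
```

```text
scene sugar px [149. 177.] [ 15  11 107] [ 0.4624 -0.3498]
t 50.5 tcp [ 0.473  -0.23    0.2961] yaw 49.94 gap 0.0774 grip 0.0 
 delta [-0.4974  0.3447  0.4047] turn [-0.0012 -0.0008 -0.0007]
```

>>> step_arm(moves=[{"hand": -0.65, "delta_pos": [-0.2, 0.15, 0], "angular": [0, 0, 0]}, {"hand": -0.65, "delta_pos": [-0.4, 0.28, 0], "angular": [0, 0, 0]}, {"hand": -0.65, "delta_pos": [-0.49, 0.345, 0], "angular": [0, 0, 0]}, {"hand": -0.65, "delta_pos": [-0.49, 0.345, 0], "angular": [0, 0, 0]}, {"hand": -0.65, "delta_pos": [-0.49, 0.345, 0], "angular": [0, 0, 0]}, {"hand": -0.65, "delta_pos": [-0.49, 0.345, 0], "angular": [0, 0, 0]}, {"hand": -0.65, "delta_pos": [-0.49, 0.345, 0], "angular": [0, 0, 0]}, {"hand": -0.65, "delta_pos": [-0.49, 0.345, 0], "angular": [0, 0, 0]}])

```text
time_s: 51.25
tcp_pos: [0.463, -0.349, 0.2965]
tcp_rot: [0.906, 0.423, 0.0, -0.0]
force: [-0.2, -0.1, -0.2]
finger_gap: 0.0778
grasp_force: 0.0
```

```bash
python3 - <<'E'
from h import *
go(.4617,-.3503,.0345,50)
E
```

```text
t 51.2 tcp [ 0.463  -0.349   0.2965] yaw 50.05 gap 0.0778 grip 0.0 
 delta [-9.500e-03 -3.000e-04  4.081e-01] turn [-0.0004 -0.0004  0.0006]
```

>>> step_arm(moves=[{"hand": -0.65, "delta_pos": [-0.007, 0, 0.05], "angular": [0, 0, 0]}, {"hand": -0.65, "delta_pos": [-0.007, 0, 0.15], "angular": [0, 0, 0]}, {"hand": -0.65, "delta_pos": [-0.007, 0, 0.28], "angular": [0, 0, 0]}, {"hand": -0.65, "delta_pos": [-0.007, 0, 0.37], "angular": [0, 0, 0]}, {"hand": -0.65, "delta_pos": [-0.007, 0, 0.41], "angular": [0, 0, 0]}, {"hand": -0.65, "delta_pos": [-0.007, 0, 0.41], "angular": [0, 0, 0]}, {"hand": -0.65, "delta_pos": [-0.007, 0, 0.41], "angular": [0, 0, 0]}, {"hand": 1, "delta_pos": [-0.007, 0, 0.41], "angular": [0, 0, 0]}, {"hand": 1, "delta_pos": [-0.007, 0, 0.41], "angular": [0, 0, 0]}, {"hand": 1, "delta_pos": [-0.007, 0, 0.41], "angular": [0, 0, 0]}, {"hand": 1, "delta_pos": [-0.007, 0, 0.41], "angular": [0, 0, 0]}, {"hand": 1, "delta_pos": [-0.007, 0, 0.41], "angular": [0, 0, 0]}, {"hand": 1, "delta_pos": [-0.007, 0, 0.41], "angular": [0, 0, 0]}, {"hand": 1, "delta_pos": [-0.007, 0, 0.41], "angular": [0, 0, 0]}])

```text
time_s: 52.65
tcp_pos: [0.462, -0.3515, 0.2151]
tcp_rot: [0.906, 0.422, 0.0, 0.0]
force: [-1.1, 0.2, 5.5]
finger_gap: 0.0636
grasp_force: 10.0
```

>>> step_arm(moves=[{"hand": 1, "delta_pos": [0, 0, -0.1], "angular": [0, 0, 0]}, {"hand": 1, "delta_pos": [0, 0, -0.25], "angular": [0, 0, 0]}, {"hand": 1, "delta_pos": [0, 0, -0.4], "angular": [0, 0, 0]}, {"hand": 1, "delta_pos": [0.2, -0.14, -0.45], "angular": [0, 0, 0]}, {"hand": 1, "delta_pos": [0.4, -0.28, -0.45], "angular": [0, 0, 0]}, {"hand": 1, "delta_pos": [0.6, -0.42, -0.45], "angular": [0, 0, 0]}, {"hand": 1, "delta_pos": [0.8, -0.56, -0.45], "angular": [0, 0, 0]}, {"hand": 1, "delta_pos": [1, -0.7, -0.45], "angular": [0, 0, 0]}, {"hand": 1, "delta_pos": [1, -0.7, -0.45], "angular": [0, 0, 0]}])

```text
time_s: 53.55
tcp_pos: [0.4824, -0.103, 0.304]
tcp_rot: [0.905, 0.425, -0.0, -0.002]
force: [0.2, -0.7, -1.0]
finger_gap: 0.0634
grasp_force: 10.0
```

>>> step_arm(moves=[{"hand": 1, "delta_pos": [0.2, -0.14, 0], "angular": [0, 0, 0]}, {"hand": 1, "delta_pos": [0.4, -0.28, 0], "angular": [0, 0, 0]}, {"hand": 1, "delta_pos": [0.6, -0.42, 0], "angular": [0, 0, 0]}, {"hand": 1, "delta_pos": [0.8, -0.56, 0], "angular": [0, 0, 0]}, {"hand": 1, "delta_pos": [1, -0.7, 0], "angular": [0, 0, 0]}, {"hand": 1, "delta_pos": [1, -0.7, 0], "angular": [0, 0, 0]}, {"hand": 1, "delta_pos": [1, -0.7, 0], "angular": [0, 0, 0]}])

```text
time_s: 54.25
tcp_pos: [0.5047, 0.1355, 0.3041]
tcp_rot: [0.906, 0.424, -0.001, -0.0]
force: [-0.4, 0.2, -1.0]
finger_gap: 0.0636
grasp_force: 10.0
```

```bash
python3 - <<'E'
from h import *
go(.5192,.3421,.0283,50)
E
```

```text
t 54.2 tcp [0.5047 0.1355 0.3041] yaw 50.11 gap 0.0636 grip 10.0 
 delta [ 0.8396 -0.6069  0.4766] turn [-0.0003  0.0006  0.0013]
```

>>> step_arm(moves=[{"hand": 1, "delta_pos": [0.2, -0.14, 0], "angular": [0, 0, 0]}, {"hand": 1, "delta_pos": [0.4, -0.28, 0], "angular": [0, 0, 0]}, {"hand": 1, "delta_pos": [0.6, -0.42, 0], "angular": [0, 0, 0]}, {"hand": 1, "delta_pos": [0.8, -0.57, 0], "angular": [0, 0, 0]}, {"hand": 1, "delta_pos": [0.835, -0.607, 0.1], "angular": [0, 0, 0]}, {"hand": 1, "delta_pos": [0.835, -0.607, 0.25], "angular": [0, 0, 0]}, {"hand": 1, "delta_pos": [0.835, -0.607, 0.38], "angular": [0, 0, 0]}, {"hand": 1, "delta_pos": [0.835, -0.607, 0.43], "angular": [0, 0, 0]}, {"hand": 1, "delta_pos": [0.835, -0.607, 0.43], "angular": [0, 0, 0]}, {"hand": 1, "delta_pos": [0.835, -0.607, 0.43], "angular": [0, 0, 0]}, {"hand": 1, "delta_pos": [0.835, -0.607, 0.43], "angular": [0, 0, 0]}, {"hand": 1, "delta_pos": [0.835, -0.607, 0.43], "angular": [0, 0, 0]}])

```text
time_s: 55.45
tcp_pos: [0.5198, 0.341, 0.2202]
tcp_rot: [0.907, 0.422, 0.001, -0.0]
force: [-0.3, 0.5, 0.5]
finger_gap: 0.0639
grasp_force: 10.0
```

```bash
python3 - <<'E'
from h import *
go(.5192,.3421,.027,50)
E
```

```text
t 55.5 tcp [0.5198 0.341  0.2202] yaw 49.94 gap 0.0639 grip 10.0 
 delta [ 0.0022 -0.006   0.064 ] turn [ 0.0004 -0.0018 -0.0007]
```

>>> step_arm(moves=[{"hand": 1, "delta_pos": [0.002, -0.006, 0.02], "angular": [0, 0, 0]}, {"hand": 1, "delta_pos": [0.002, -0.006, 0.04], "angular": [0, 0, 0]}, {"hand": 1, "delta_pos": [0.002, -0.006, 0.055], "angular": [0, 0, 0]}, {"hand": 1, "delta_pos": [0.002, -0.006, 0.064], "angular": [0, 0, 0]}, {"hand": 1, "delta_pos": [0.002, -0.006, 0.064], "angular": [0, 0, 0]}, {"hand": 1, "delta_pos": [0.002, -0.006, 0.064], "angular": [0, 0, 0]}])

```text
time_s: 56.05
tcp_pos: [0.5183, 0.3422, 0.2069]
tcp_rot: [0.906, 0.422, 0.0, -0.0]
force: [-1.2, -0.3, 7.1]
finger_gap: 0.0638
grasp_force: 10.0
```

>>> step_arm(moves=[{"hand": -0.65, "delta_pos": [0, 0, 0], "angular": [0, 0, 0]}, {"hand": -0.65, "delta_pos": [0, 0, 0], "angular": [0, 0, 0]}, {"hand": -0.65, "delta_pos": [0, 0, 0], "angular": [0, 0, 0]}, {"hand": -0.65, "delta_pos": [0, 0, 0], "angular": [0, 0, 0]}, {"hand": -0.65, "delta_pos": [0, 0, -0.15], "angular": [0, 0, 0]}, {"hand": -0.65, "delta_pos": [0, 0, -0.3], "angular": [0, 0, 0]}, {"hand": -0.65, "delta_pos": [0, 0, -0.45], "angular": [0, 0, 0]}, {"hand": -0.65, "delta_pos": [-0.2, 0.14, -0.6], "angular": [0, 0, 0]}, {"hand": -0.65, "delta_pos": [-0.4, 0.28, -0.6], "angular": [0, 0, 0]}, {"hand": -0.65, "delta_pos": [-0.6, 0.42, -0.6], "angular": [0, 0, 0]}, {"hand": -0.65, "delta_pos": [-0.8, 0.56, -0.6], "angular": [0, 0, 0]}, {"hand": -0.65, "delta_pos": [-1, 0.67, -0.6], "angular": [0, 0, 0]}, {"hand": -0.65, "delta_pos": [-1, 0.67, -0.6], "angular": [0, 0, 0]}])

```text
time_s: 57.35
tcp_pos: [0.4913, 0.0983, 0.3257]
tcp_rot: [0.908, 0.42, -0.001, 0.0]
force: [0.1, 0.3, -0.2]
finger_gap: 0.0776
grasp_force: 0.0
```

>>> step_arm(moves=[{"hand": -0.65, "delta_pos": [-0.2, 0.14, 0], "angular": [0, 0, 0]}, {"hand": -0.65, "delta_pos": [-0.4, 0.28, 0], "angular": [0, 0, 0]}, {"hand": -0.65, "delta_pos": [-0.6, 0.42, 0], "angular": [0, 0, 0]}, {"hand": -0.65, "delta_pos": [-0.8, 0.5, 0], "angular": [0, 0, 0]}, {"hand": -0.65, "delta_pos": [-1, 0.5, 0], "angular": [0, 0, 0]}, {"hand": -0.65, "delta_pos": [-1, 0.5, 0], "angular": [0, 0, 0]}, {"hand": -0.65, "delta_pos": [-1, 0.5, 0], "angular": [0, 0, 0]}])

```text
time_s: 58.05
tcp_pos: [0.4407, -0.1147, 0.3257]
tcp_rot: [0.907, 0.421, 0.001, -0.0]
force: [0.9, 0.4, -0.4]
finger_gap: 0.0775
grasp_force: 0.0
```

>>> step_arm(moves=[{"hand": -0.65, "delta_pos": [-0.2, 0.1, 0], "angular": [0, 0, 0]}, {"hand": -0.65, "delta_pos": [-0.5, 0.3, 0], "angular": [0, 0, 0]}, {"hand": -0.65, "delta_pos": [-0.8, 0.3, 0], "angular": [0, 0, 0]}, {"hand": -0.65, "delta_pos": [-0.8, 0.3, 0], "angular": [0, 0, 0]}, {"hand": -0.65, "delta_pos": [-0.8, 0.3, 0], "angular": [0, 0, 0]}, {"hand": -0.65, "delta_pos": [-0.8, 0.3, 0], "angular": [0, 0, 0]}, {"hand": -0.65, "delta_pos": [-0.8, 0.3, 0], "angular": [0, 0, 0]}])

```text
time_s: 58.75
tcp_pos: [0.3845, -0.2744, 0.3255]
tcp_rot: [0.906, 0.423, 0.0, -0.001]
force: [0.6, -0.2, -0.5]
finger_gap: 0.0777
grasp_force: 0.0
```

```bash
python3 - <<'E'
from h import *
T=r.read_camera("top");Sc=r.read_camera("scene")
g=cv2.cvtColor(T,cv2.COLOR_RGB2HSV).astype(int);m=(g[...,0]<15)&(g[...,1]>60)
m[:165]=0;m[250:]=0;m[:,:112]=0;m[:,236:]=0
m=cv2.morphologyEx(m.astype(np.uint8),cv2.MORPH_CLOSE,np.ones((7,7)))
c=np.array([.4792,.2449]);a=np.radians(4.2);ex=np.array([np.cos(a),np.sin(a)]);ey=np.array([-np.sin(a),np.cos(a)])
for ct,s,l in blobs(m,100,2000):
    k=cv2.findContours(l.astype(np.uint8),0,2)[0][0];(u,v),R=cv2.minEnclosingCircle(k);p=plane("top",u,v,.022)[:2]
    d=p-c;print(np.round((u,v,R),1),p.round(4),"tray frame mm",np.round([d@ex*1000,d@ey*1000],1))
o=np.vstack([T[80:270,100:420,::-1],Sc[140:310,100:420,::-1]]);cv2.imwrite("pics/c6.png",cv2.resize(o,None,fx=1.65,fy=1.65,interpolation=cv2.INTER_CUBIC))
E
```

```text
[204.5 187.9  10.9] [0.5321 0.1562] tray frame mm [ 46.3 -92.3]
[171.1 191.   11.3] [0.5241 0.2492] tray frame mm [45.1  1. ]
[137.2 194.   11.6] [0.5163 0.3431] tray frame mm [44.2 95.2]
[207.1 221.7  11. ] [0.4378 0.1487] tray frame mm [-48.3 -92.9]
[173.  224.4  11.3] [0.4311 0.2427] tray frame mm [-48.1   1.4]
[139.4 227.8  11.8] [0.4225 0.3351] tray frame mm [-49.9  94.1]
```

View pics/c6.png

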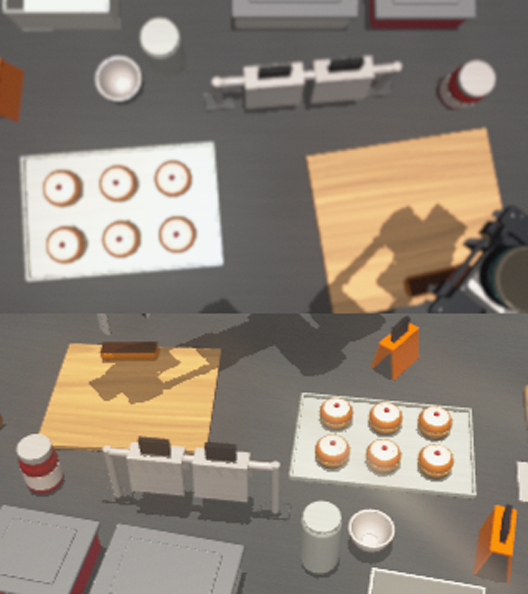

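All six doughnuts stand sugar-up within about 3 mm of their marks (target ±47 mm, 0/±94 mm in the tray frame). Both dividers hang on the bar, and the eclair and the rest are in place. Handing in.

```bash
python3 -c "
from rig import r
print(r.sign_off())"
```

```text
the job is handed in; nothing more can be done
None
```

I handed the job in at about 59 s. Both steel dividers hang side by side over the bar with their grips up, and all six doughnuts stand sugar side up within about 3 mm of the tray marks. The eclair and everything else were left in place.

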